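# Scan and load assay cassettes into the analyser's stacker

## Task

Load the cassettes for the next run, always in the order red, yellow, green, blue, skipping colours that are not there. First pick up the hand scanner and aim its beam at the middle of each cassette's barcode label, holding it steady there for a full second, and stand it back in its dock; only then stack the cassettes squarely in the stacker between the corner guides, label up, the first at the bottom, and put the steel weight squarely on top. The cassettes are delicate: grip them lightly, with no more than 40 N, and do not push the rack, bottle and jar about.

Things in the scene. Friction and masses are not known exactly. Their poses are not given: they have to be found in the camera images.
- scanner: yellow pistol-shaped barcode scanner, 0.24 kg, 155 mm tall, at first upright in the dock. Origin: underside of its black foot; z up, x horizontally forward, as the nose looks. Foot 50 x 44 x 14 mm, centred at x = -4; handle 34 x 28 mm, centred at x = -8, up to z = 97; head 100 x 44 (y) x 40 mm, pitched 45 degrees nose-down, centre at x = 15, z = 105; top corner at x = 1, z = 155 mm.
- scanner_grip (a point): where to pinch the scanner from above, closing along its y: between the flat vertical sides of the head, 44 mm apart, at x = 4, y = 0, z = 128 mm in the scanner's frame. Pinched here it hangs straight; lower down the head's top corner meets the gripper.
- beam: the scanner's red window and beam, part of the scanner. Origin: window centre, at x = 50, y = 0, z = 70 mm in the scanner's frame; its x axis is the beam, leaving the window forward and 45 degrees down when the scanner is upright. A label is read when the beam meets its centre (within 16 mm) from 100 to 260 mm away.
- dock: black charging dock fixed to the bench: open recess 60 (x) x 54 (y) mm for the scanner's foot, walls 7 mm thick and 22 mm high, floor at z = 7; a small tail with a green lamp at -x. Origin: centre of the recess, on the underside. The docked scanner looks along x, its origin at x = 4, y = 0, z = 7 mm, with 5 mm of play each way.
- stacker: grey base plate 136 x 100 x 8 mm fixed to the bench, with four aluminium corner guides up to z = 64 mm around a pocket 98 (x) x 62 (y) mm. The guides reach 14 to 17 mm from each corner: the middles of the sides are open for fingers, 70 mm wide on the long sides. Origin: pocket centre on the underside; pocket floor at z = 8 mm; x along the long side.
- weight: dark steel stack weight, plate 90 (x) x 54 (y) x 10 mm with a black bar grip on top, 50 (x) x 16 (y) mm, from z = 10 to 42 mm; 0.3 kg. Origin: centre of the underside, x along its long side.
- tube_rack: red rack of capped sample tubes, 75 x 150 x 91 mm, loose; leave alone. Origin: centre of the underside.
- wash_bottle: white bottle with blue cap, 68 mm across, 170 mm tall, loose; leave alone. Origin: centre of the underside.
- jar: small amber jar with white lid, 52 mm across, 70 mm tall, loose; leave alone. Origin: centre of the underside.
- red: red assay cassette, flat box 90 (x) x 54 (y) x 14 mm, 0.07 kg, lying flat on the bench; absent in some runs. Origin: centre of the underside; x along its long side. Delicate: grip it across the 54 mm width with no more than 40 N a finger.
- red_label (a point): centre of the white barcode label (40 x 44 mm) on top of the red cassette, at x = +20 mm, z = 14 mm in its frame; the round white wells are on the other half.
- yellow: yellow assay cassette, flat box 90 (x) x 54 (y) x 14 mm, 0.07 kg, lying flat on the bench; absent in some runs. Origin: centre of the underside; x along its long side. Delicate: grip it across the 54 mm width with no more than 40 N a finger.
- yellow_label (a point): centre of the white barcode label (40 x 44 mm) on top of the yellow cassette, at x = +20 mm, z = 14 mm in its frame; the round white wells are on the other half.
- green: green assay cassette, flat box 90 (x) x 54 (y) x 14 mm, 0.07 kg, lying flat on the bench; absent in some runs. Origin: centre of the underside; x along its long side. Delicate: grip it across the 54 mm width with no more than 40 N a finger.
- green_label (a point): centre of the white barcode label (40 x 44 mm) on top of the green cassette, at x = +20 mm, z = 14 mm in its frame; the round white wells are on the other half.
- blue: blue assay cassette, flat box 90 (x) x 54 (y) x 14 mm, 0.07 kg, lying flat on the bench; absent in some runs. Origin: centre of the underside; x along its long side. Delicate: grip it across the 54 mm width with no more than 40 N a finger.
- blue_label (a point): centre of the white barcode label (40 x 44 mm) on top of the blue cassette, at x = +20 mm, z = 14 mm in its frame; the round white wells are on the other half.
Not all that is in view belongs to the job. What is shaped like the scanner but orange is not meant.

How it is judged:
By the outcome, as a careful person would: the job done as asked, in the order asked, and still so for the second after the job is handed in, with the robot touching nothing.
Of red, yellow, green, blue only 2 to 3 are there at a start; the rules pass over those that are not, and their reading is None.
At some moment in a run one of red, yellow, green, blue, weight may be knocked a few centimetres aside while the robot is not near it.
It also fails if it takes over 210 s, if anything falls off the work surface, if the arm or the gripper's body presses on something with over 40 N, if the wrist force passes 120 N, or if a joint passes its speed limit or range.

## Robot

A 6-joint arm with a two-finger parallel gripper is mounted at the origin on the work surface. World frame = base frame: x ahead of the robot, y to its left, z up, the work surface at z = 0. Lengths are in m, angles in rad, forces in N, time in s.
With the tool pointing down it reaches from about 0.35 to 1 m from the base axis. Payload 7.1 kg.
Tool frame: the origin (TCP) lies on the mounting face of the last link; the fingertips stand 173 mm ahead of it and the grasp point (between the pads) lies 155 mm ahead of it; z points along the fingers, y is the line along which they close (so a half turn about z gives the same grasp; the last joint's range is limited). The gripper opens to 85 mm and grips with 20 to 120 N. Pads are 22 mm wide; open, the fingers measure 114 mm over their backs; the gripper's body (76 mm by 85 mm) begins 54 mm behind the grasp point. The pads swing forward as they close: fully open they stand 13 mm farther back than shut.
Start: joints at [1.311, 0.423, 1.63, -0, 1.089, -0.019], TCP at [0.149, 0.607, 0.405] pointing down, gripper open.
Joint ranges: [-3, 3], [-0.9, 2.11], [0.09, 2.58], [-1.31, 4.45], [0.11, 2.69], [-2.54, 2.54]. Speed limits (rad/s): [2.39, 2.39, 3.01, 3.14, 3.14, 3.14].

## Interface

Orientations are given as a rotation vector (axis times angle).
In Python, from plant import r gives the robot as it stands.
- The arm moves only by the tool drive_tool, never from a script. Its argument "series" is a list of rows, each a list of 7 numbers: the shift along the tool's x, y, z normalised to -1 to 1, where 1 is 5 cm, then the turn, a rotation vector about the tool's x, y, z normalised to -1 to 1, where 1 is 60 degrees, then the finger opening in mm, from 0 to 85.4. A call has 1 to 10 rows; each row shifts and turns the commanded pose from where the row before left it, along the tool's axes as they then stand; what a row does not reach is not made up. A row lasts 1/10 s, in which the tool goes at most 50 mm and 8.59 degrees, less where a joint would pass 70% of its speed; a pose out of reach is approached as far as the arm can. A call with a number of a shift or a turn outside -1 to 1 is refused whole. A call with a gripper value outside its range is refused whole. The fingers move at their own pace and stop on an object; "grip_force" is the grip in N (left out, the last holds). Time passes only in rows, so rows that do not move let the fingers close. It gives the time, the measured TCP pose, the force, the opening and the grip force at its end, in the units of the state.
- r.get_state(): the state, without advancing time (a new reading comes with each control period).
- r.snapshot(name): name is "scene" or "top" or "wrist"; returns the picture (400x640x3 uint8, red, green, blue); there is no depth.
- r.camera_params(name): a dict with "intrinsics" (3x3 intrinsics, pixels), "k1" (the pictures are not rectified: a ray, as slopes to the right and down, at radius r is drawn at 1 + k1 r^2 times it, then the intrinsics apply), "R" (3x3) and "t" (3): a world point X has camera coordinates R X + t. Camera axes: x right, y down, z forward; pixel columns grow to the right and rows downward; lengths in m; the calibration is good to about 2 mm. A picture is of the moment at which its call begins: read the wrist's pose just before it. camera_params takes no time and is no camera call; for the wrist camera it gives the pose at the moment of the call.
- r.finish_job(): hands the job in; it is judged then, once.
The state is a dict: "time": time; "qpos": joint angles; "joint_vel": joint speeds; "joint_torque": joint torques, N m; "eef_pos": TCP position; "eef_rot": TCP orientation; "wrist_force": force on the tool from outside, world axes, zero at the start; "moment": the same for the moment, N m; "grip_width": finger opening in m; "grasp_force": force on a finger pad.
Only numpy, scipy, OpenCV 4.12 (cv2) and the standard library are available. Lean on these libraries where they do the work, as an engineer would, in place of code of your own. Each camera call takes 0.05 s, during which the arm holds its last target. There are 200 camera calls.

## Working session

There is one attempt and no reset: what is moved stays moved. The work goes in short steps, Python scripts to look and compute and a tool call to move; the robot and the scene stay as the last step left them, time stands still between calls to the robot, and variables do not carry over. Pictures are saved under pics/ and viewed, at most 16 in all, crops included, and the job is handed in when it is done.

Besides the shell and the picture viewer there is one more tool, called after "Emit:" in YAML: its name, and indented under it one key for each argument. drive_tool: Moves the arm, as the interface text tells. Its arguments: {"type":"object","properties":{"series":{"type":"array","items":{"type":"array","items":{"type":"number"}}},"grip_force":{"type":"number"}},"required":["series"]}

```bash
mkdir -p pics; ls; python3 - <<'E'
from plant import r
import cv2,numpy as np
for n in("scene","top"):
    im=r.snapshot(n); cv2.imwrite(f"pics/{n}0.png",im[...,::-1])
    p=r.camera_params(n); print(n,p)
print(r.get_state())
E
```

```text
pics
scene {'intrinsics': array([[518.20677199,   0.        , 316.68161216],
       [  0.        , 518.20677199, 205.67806556],
       [  0.        ,   0.        ,   1.        ]]), 'k1': -0.052326295777213046, 'R': array([[ 0.71757744,  0.69636513,  0.01257855],
       [ 0.60240411, -0.61148742, -0.51302282],
       [-0.34955958,  0.37571098, -0.8582828 ]]), 't': array([-0.38658602, -0.28537789,  1.49568701])}
top {'intrinsics': array([[393.3159142 ,   0.        , 322.63332412],
       [  0.        , 393.3159142 , 207.13350868],
       [  0.        ,   0.        ,   1.        ]]), 'k1': 0.01255661013812523, 'R': array([[ 0.01352974, -0.99989158, -0.00581097],
       [-0.99947429, -0.01335239, -0.02954417],
       [ 0.02946337,  0.00620764, -0.99954658]]), 't': array([-0.00173838,  0.55084009,  1.15410776])}
{'time': 0.1, 'qpos': array([ 1.31099829e+00,  4.23780452e-01,  1.63063530e+00, -3.02527959e-05,
        1.08862953e+00, -1.89812160e-02]), 'joint_vel': array([ 0.00103236, -0.00077671, -0.00238528,  0.00044905,  0.00070014,
        0.00166853]), 'joint_torque': array([-5.62692549e-04, -5.58424437e+01, -2.82446694e+01, -3.59683406e-05,
        3.04822272e-03,  4.32006601e-06]), 'eef_pos': array([0.14895859, 0.60671574, 0.40400471]), 'eef_rot': array([-3.77317737e-01, -3.11867427e+00,  2.26537768e-03]), 'wrist_force': array([-0.11111184,  0.52960189, -0.43360675]), 'moment': array([-0.02645642,  0.04101715,  0.03229643]), 'grasp_force': 0.0, 'grip_width': 0.08541976117323495}
```

View pics/scene0.png

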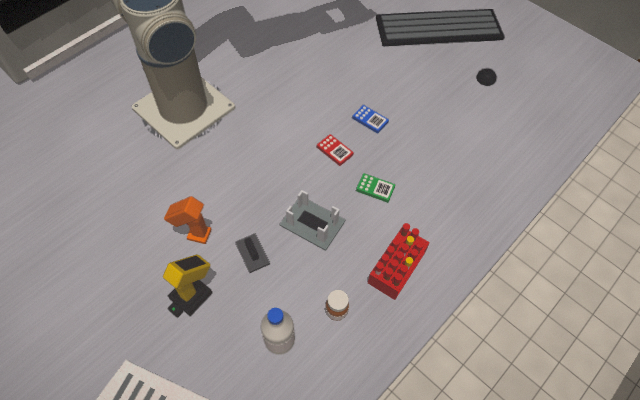

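View pics/top0.png

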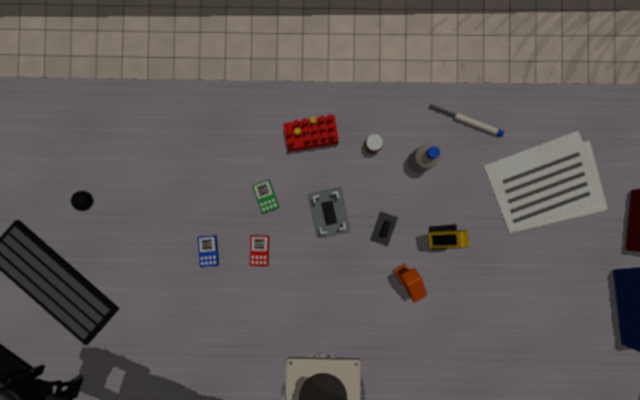

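The top view shows red (259,250), green (265,196) and blue (208,250) cassettes; there is no yellow one. The stacker is at (329,212) and the weight at (384,229). The scanner candidates are the yellow one in its dock (top 447,238 / scene 187,272) and the orange decoy (top 410,282 / scene 187,215), so I choose the yellow. The red rack at top (311,133) could be mistaken for the red cassette.

```bash
cat > h.py <<'E'
from plant import r
import cv2, numpy as np
from scipy.spatial.transform import Rotation as Ro
from scipy.optimize import least_squares
def snap(n,f=None):
    p=r.camera_params(n); im=r.snapshot(n)[...,::-1].copy()
    if f: cv2.imwrite(f"pics/{f}.png",im)
    return im,p
def dist(p): return np.array([p["k1"],0,0,0,0.])
def ray(p,uv):
    s=cv2.undistortPoints(np.array(uv,float).reshape(-1,1,2),p["intrinsics"],dist(p)).reshape(-1,2)
    d=np.c_[s,np.ones(len(s))]@p["R"]; return -p["R"].T@p["t"],d/np.linalg.norm(d,axis=1)[:,None]
def onz(p,uv,z):
    c,d=ray(p,uv); return c+d*((z-c[2])/d[:,2])[:,None]
def proj(p,X):
    return cv2.projectPoints(np.array(X,float).reshape(-1,1,3),cv2.Rodrigues(p["R"])[0],p["t"],p["intrinsics"],dist(p))[0].reshape(-1,2)
def tri(obs): # [(p,uv),...] -> point, miss
    A=np.zeros((3,3));b=np.zeros(3);L=[]
    for p,uv in obs:
        c,d=ray(p,[uv]);d=d[0];M=np.eye(3)-np.outer(d,d);A+=M;b+=M@c;L.append((M,c))
    X=np.linalg.solve(A,b); return X,max(np.linalg.norm(M@(X-c)) for M,c in L)
HUE={"red":[(0,6),(174,180)],"yellow":[(22,32)],"green":[(50,80)],"blue":[(105,125)]}
def blobs(im,c,amin=150,s=130,v=60):
    h=cv2.cvtColor(im,cv2.COLOR_BGR2HSV);m=np.zeros(h.shape[:2],np.uint8)
    for a,b in HUE[c]: m|=cv2.inRange(h,(a,s,v),(b,255,255))
    m=cv2.morphologyEx(m,cv2.MORPH_CLOSE,np.ones((5,5),np.uint8))
    cs=cv2.findContours(m,cv2.RETR_EXTERNAL,cv2.CHAIN_APPROX_NONE)[0]
    return [k for k in cs if cv2.contourArea(k)>amin]
def rect(p,k,z):
    """metric min-area rectangle of contour k on plane z: centre, long-axis yaw, sizes"""
    X=onz(p,k.reshape(-1,2),z)[:,:2]
    (c,s,a)=cv2.minAreaRect((X*1000).astype(np.float32)); a=np.radians(a)
    if s[0]<s[1]: a+=np.pi/2
    return np.array(c)/1000,(a+np.pi/2)%np.pi-np.pi/2,sorted(s)
def tool():
    s=r.get_state(); return s,np.array(s["eef_pos"]),Ro.from_rotvec(s["eef_rot"])
def go(pos,yaw,grasp=True):
    """remaining shift (units of 5cm, tool axes now) then turn (units of 60deg); yaw = heading of tool y mod pi; pos = grasp point"""
    s,p,R=tool(); pos=np.array(pos,float)
    best=None
    for k in (0,np.pi):
        y=yaw+k; Y=np.array([np.cos(y),np.sin(y),0]);Z=np.array([0,0,-1.])
        T=Ro.from_matrix(np.c_[np.cross(Y,Z),Y,Z]); w=(R.inv()*T).as_rotvec()
        q6=s["qpos"][5]+w[2]
        cost=np.linalg.norm(w)+(100 if abs(q6)>2.5 else 0)
        if best is None or cost<best[0]: best=(cost,T,w)
    _,T,w=best
    tp=pos-(0.155*T.apply([0,0,1]) if grasp else 0)
    with np.printoptions(precision=3,suppress=True):
        print("shift before turn",R.inv().apply(tp-p)/.05,"turn",w/np.radians(60),"| shift after turn",T.inv().apply(tp-p)/.05)
        print(" now t",round(s["time"],2),"grasp pt",p+0.155*R.apply([0,0,1]),"toolY",np.degrees(np.arctan2(*R.as_matrix()[1::-1,1])),"q",np.array(s["qpos"]),"w",s["grip_width"],"F",s["grasp_force"],s["wrist_force"])
E
python3 - <<'E'
from h import *
S=cv2.imread("pics/scene0.png");T=cv2.imread("pics/top0.png");ps=r.camera_params("scene");pt=r.camera_params("top")
for c in HUE:
    for n,im,p in(("top",T,pt),("scene",S,ps)):
        for k in blobs(im,c,60):
            a=rect(p,k,.014); print(c,n,k.reshape(-1,2).mean(0).round(),a[0].round(3),np.degrees(a[1]).round(1),np.round(a[2]))
for n,a,b in(("stacker ctr",(329,212),(312,221)),("weight",(384,229),(252,252)),("dock",(447,238),(188,295))):
    print(n,tri([(pt,a),(ps,b)]),onz(pt,[a],.01))
pw=r.camera_params("wrist");s,p,R=tool()
print(pw["intrinsics"],pw["k1"]); C=-pw["R"].T@pw["t"]; print("cam in tool",R.inv().apply(C-p),"axes\n",(R.inv().as_matrix()@pw["R"].T).round(3))
print(R.as_matrix().round(3))
E
```

```text
red top [259. 250.] [0.422 0.191] 1.0 [53. 88.]
red top [310. 132.] [0.771 0.045] -80.2 [ 90. 156.]
red scene [399. 260.] [0.758 0.06 ] -80.1 [ 81. 192.]
red scene [335. 149.] [0.423 0.189] -2.2 [57. 93.]
yellow top [448. 239.] [ 0.463 -0.363] -86.3 [ 46. 113.]
yellow scene [188. 273.] [ 0.425 -0.318] -0.9 [ 98. 105.]
green top [268. 203.] [0.561 0.168] -68.5 [44. 50.]
green scene [376. 189.] [0.582 0.175] 20.6 [52. 88.]
blue top [210. 253.] [0.417 0.341] 5.5 [54. 86.]
blue top [433. 152.] [ 0.717 -0.319] -89.3 [30. 32.]
blue scene [275. 315.] [ 0.646 -0.246] -44.0 [32. 35.]
blue scene [370. 120.] [0.419 0.34 ] 5.2 [57. 89.]
stacker ctr (array([ 0.53618719, -0.01362758,  0.01522645]), np.float64(0.0005269450001061216)) [[ 0.5366539  -0.01331161  0.01      ]]
weight (array([ 0.489454  , -0.17519857,  0.00915137]), np.float64(0.0009164582972017591)) [[ 0.48882288 -0.17572551  0.01      ]]
dock (array([ 0.46760089, -0.35567359,  0.0177629 ]), np.float64(0.0031535950056035223)) [[ 0.46503556 -0.36045245  0.01      ]]
[[352.650004     0.         316.45457776]
 [  0.         352.650004   194.53079061]
 [  0.           0.           1.        ]] 0.0061714400747678345
cam in tool [0.06864099 0.00067694 0.02927703] axes
 [[-0.    -0.963 -0.268]
 [ 1.     0.    -0.   ]
 [ 0.    -0.268  0.963]]
[[-0.971  0.238 -0.   ]
 [ 0.238  0.971 -0.001]
 [ 0.    -0.001 -1.   ]]
```

```bash
python3 - <<'E'
import cv2,numpy as np
S=cv2.imread("pics/scene0.png");T=cv2.imread("pics/top0.png")
a=cv2.resize(S[185:325,145:285],(560,560),interpolation=cv2.INTER_CUBIC)
b=cv2.resize(T[205:305,395:475],(240,300),interpolation=cv2.INTER_CUBIC)
o=np.zeros((560,800,3),np.uint8);o[:,:560]=a;o[:300,560:]=b;cv2.imwrite("pics/crop0.png",o)
E
```

```text
(no output)
```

View pics/crop0.png

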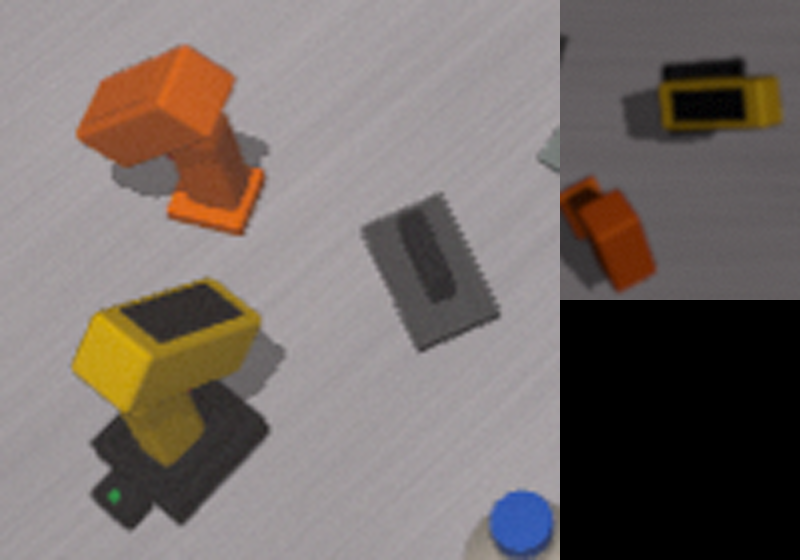

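The crop confirms the choice: the scanner is the yellow one in the black dock with the green lamp (tail towards -y), looking along +y. The orange one stands free and is the decoy. Next I take wrist views.

```bash
python3 - <<'E'
from h import *
go((.45,.22,.27),np.radians(76.2)); go((.48,-.25,.27),np.radians(76.2))
E
```

```text
shift before turn [-7.692 -6.076 -0.411] turn [-0.001 -0.     0.   ] | shift after turn [-7.692 -6.075 -0.42 ]
 now t 0.1 grasp pt [0.149 0.606 0.249] toolY 76.20301727348829 q [ 1.311  0.424  1.631 -0.     1.089 -0.019] w 0.08541976117323495 F 0.0 [-0.111  0.53  -0.434]
shift before turn [-10.516 -15.062  -0.398] turn [-0.001 -0.     0.   ] | shift after turn [-10.517 -15.06   -0.42 ]
 now t 0.1 grasp pt [0.149 0.606 0.249] toolY 76.20301727348829 q [ 1.311  0.424  1.631 -0.     1.089 -0.019] w 0.08541976117323495 F 0.0 [-0.111  0.53  -0.434]
```

Emit:
drive_tool:
  series:
    - [-0.77,-0.6,-0.04,0,0,0,85]
    - [-0.77,-0.6,-0.04,0,0,0,85]
    - [-0.77,-0.6,-0.04,0,0,0,85]
    - [-0.77,-0.6,-0.04,0,0,0,85]
    - [-0.77,-0.6,-0.04,0,0,0,85]
    - [-0.77,-0.6,-0.04,0,0,0,85]
    - [-0.77,-0.6,-0.04,0,0,0,85]
    - [-0.77,-0.6,-0.04,0,0,0,85]
    - [-0.77,-0.6,-0.04,0,0,0,85]
    - [-0.77,-0.6,-0.04,0,0,0,85]
  grip_force: 30

```text
time: 1.1
eef_pos: [0.4521, 0.2219, 0.4247]
eef_rot: [-0.377, -3.119, 0.0]
wrist_force: [-0.2, 1.3, 0.7]
grip_width: 0.085
grasp_force: 0.0
```

Emit:
drive_tool:
  series:
    - [0,0,0,0,0,0,85]
    - [0,0,0,0,0,0,85]
    - [0,0,0,0,0,0,85]

```text
time: 1.4
eef_pos: [0.4508, 0.2242, 0.4244]
eef_rot: [-0.377, -3.118, 0.0]
wrist_force: [0.8, -1.0, -0.0]
grip_width: 0.0849
grasp_force: 0.0
```

```bash
python3 - <<'E'
from h import *
import pickle
im,p=snap("wrist","w1"); pickle.dump(p,open("w1.p","wb"))
go((.48,-.25,.27),np.radians(76.2))
E
```

```text
shift before turn [-2.822 -9.082 -0.011] turn [-0.    -0.001  0.001] | shift after turn [-2.834 -9.078 -0.011]
 now t 1.45 grasp pt [0.451 0.225 0.269] toolY 76.28010655534493 q [ 0.439  0.219  1.876  0.     1.047 -0.893] w 0.08503462233391626 F 0.0 [-0.222  0.269  0.273]
```

View pics/w1.png

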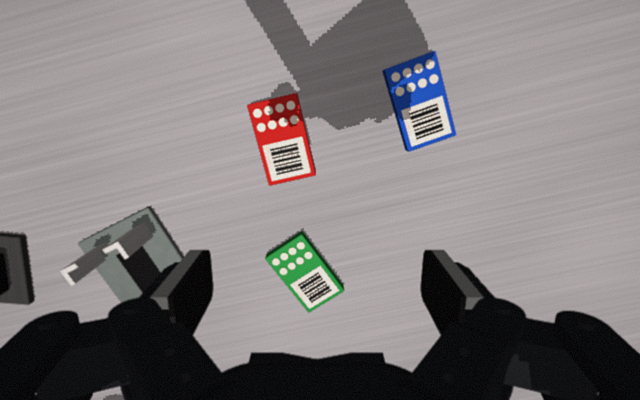

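Wrist view 1 shows red at (282,138), blue at (420,100) and green at (305,270), all with the label on the lower, away (+x) side. The stacker is partly visible at (130,255).

Emit:
drive_tool:
  series:
    - [-0.22,-0.9,0,0,0,0,85]
    - [-0.22,-0.9,0,0,0,0,85]
    - [-0.22,-0.9,0,0,0,0,85]
    - [-0.22,-0.9,0,0,0,0,85]
    - [-0.22,-0.9,0,0,0,0,85]
    - [0,0,0,0,0,0,85]
    - [0,0,0,0,0,0,85]
    - [0,0,0,0,0,0,85]

```text
time: 2.25
eef_pos: [0.451, -0.0065, 0.4247]
eef_rot: [-0.374, -3.119, -0.0]
wrist_force: [0.6, 0.2, 0.2]
grip_width: 0.085
grasp_force: 0.0
```

```bash
python3 - <<'E'
from h import *
import pickle
im,p=snap("wrist","w2"); pickle.dump(p,open("w2.p","wb"))
go((.48,-.25,.27),np.radians(76.2))
for w in("w1","w2"):
    im=cv2.imread(f"pics/{w}.png");p=pickle.load(open(w+".p","rb"))
    for c in HUE:
        for k in blobs(im,c,300,100,40):
            a=rect(p,k,.014); print(w,c,k.reshape(-1,2).mean(0).round(),a[0].round(4),np.degrees(a[1]).round(1),np.round(a[2]))
E
```

```text
shift before turn [-1.712 -4.6   -0.008] turn [ 0.    -0.     0.003] | shift after turn [-1.724 -4.596 -0.006]
 now t 2.3 grasp pt [ 0.451 -0.006  0.27 ] toolY 76.3505753902308 q [-0.04   0.137  1.98   0.     1.025 -1.373] w 0.08494225406821881 F 0.0 [-0.125  0.345 -0.178]
w1 red [282. 139.] [0.4195 0.1942] -0.9 [55. 90.]
w1 green [305. 272.] [0.5779 0.1793] 21.0 [56. 92.]
w1 blue [420. 101.] [0.4163 0.3443] 6.0 [55. 90.]
w2 red [410. 356.] [0.7303 0.0547] -80.1 [33. 71.]
w2 red [496.  85.] [0.4194 0.1921] -0.9 [58. 90.]
w2 yellow [ 19. 263.] [ 0.4914 -0.3753] -27.0 [49. 86.]
w2 green [496. 229.] [0.5774 0.177 ] 21.1 [54. 95.]
w2 blue [626.  49.] [0.4169 0.3207] 0.3 [28. 93.]
```

View pics/w2.png

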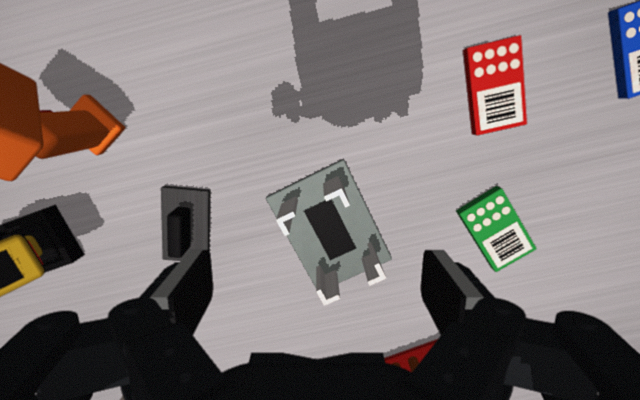

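Wrist view 2 shows the stacker at (330,228) with guides at (287,222), (338,196), (375,273) and (327,297). The weight is at (187,225) and the yellow scanner's head at (19,263) in the dock. Cassette sizes measured at z = 14 mm come out near 90x54 in both views, which confirms their height. Next I go above the scanner.

```bash
python3 - <<'E'
from h import *
go((.46,-.31,.29),np.radians(3.))
E
```

```text
shift before turn [-1.607 -5.861 -0.408] turn [ 0.    -0.     1.223] | shift after turn [-6.075 -0.14  -0.406]
 now t 2.3 grasp pt [ 0.451 -0.006  0.27 ] toolY 76.3505753902308 q [-0.04   0.137  1.98   0.     1.025 -1.373] w 0.08494225406821881 F 0.0 [-0.125  0.345 -0.178]
```

Emit:
drive_tool:
  series:
    - [0,0,-0.05,0,0,0.136,85]
    - [0,0,-0.05,0,0,0.136,85]
    - [0,0,-0.05,0,0,0.136,85]
    - [0,0,-0.05,0,0,0.136,85]
    - [0,0,-0.05,0,0,0.136,85]
    - [0,0,-0.05,0,0,0.136,85]
    - [0,0,-0.05,0,0,0.136,85]
    - [0,0,-0.05,0,0,0.136,85]
    - [0,0,0,0,0,0.136,85]

```text
time: 3.2
eef_pos: [0.4512, -0.0061, 0.445]
eef_rot: [2.17, 2.271, 0.001]
wrist_force: [-0.1, 0.7, 0.5]
grip_width: 0.0851
grasp_force: 0.0
```

Emit:
drive_tool:
  series:
    - [-0.76,-0.017,0,0,0,0,85]
    - [-0.76,-0.017,0,0,0,0,85]
    - [-0.76,-0.017,0,0,0,0,85]
    - [-0.76,-0.017,0,0,0,0,85]
    - [-0.76,-0.017,0,0,0,0,85]
    - [-0.76,-0.017,0,0,0,0,85]
    - [-0.76,-0.017,0,0,0,0,85]
    - [-0.76,-0.017,0,0,0,0,85]
    - [0,0,0,0,0,0,85]
    - [0,0,0,0,0,0,85]

```text
time: 4.2
eef_pos: [0.4596, -0.311, 0.4442]
eef_rot: [-2.166, -2.274, -0.0]
wrist_force: [-1.1, 0.2, 0.3]
grip_width: 0.0845
grasp_force: 0.0
```

```bash
python3 - <<'E'
from h import *
import pickle
im,p=snap("wrist","w3"); pickle.dump(p,open("w3.p","wb"))
go((.46,-.31,.29),np.radians(3.))
E
```

```text
shift before turn [ 0.008  0.01  -0.015] turn [-0.001 -0.001 -0.002] | shift after turn [ 0.008  0.01  -0.015]
 now t 4.25 grasp pt [ 0.459 -0.31   0.289] toolY 2.8505003717331054 q [-0.616  0.275  1.75   0.     1.118 -0.666] w 0.08482952136334146 F 0.0 [-0.562  0.413  0.516]
```

View pics/w3.png

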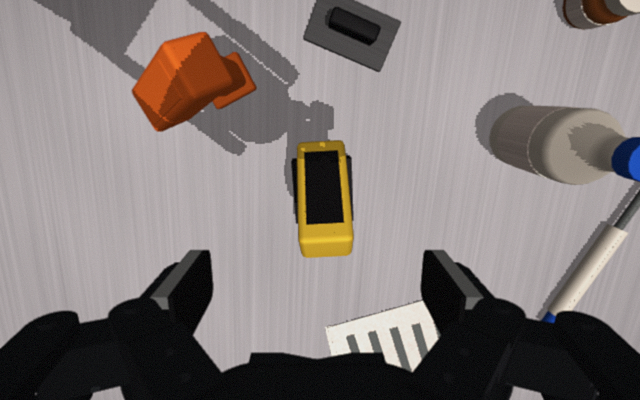

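Wrist view 3 shows the yellow scanner's head at (325,200), nose up in the image (+y), with clear space for a finger on each side.

```bash
cat >> h.py <<'E'
a_=np.array([1,0,-1])/2**.5; n_=np.array([1,0,1])/2**.5
HEAD=np.array([np.array([.015,0,.105])+sx*.05*a_+sy*.022*np.array([0,1,0])+sz*.02*n_ for sx in(-1,1) for sy in(-1,1) for sz in(-1,1)])
HAND=np.array([[x,y,z] for x in(-.025,.009) for y in(-.014,.014) for z in(.016,.097)])
def fitscan(obs,x0,free_z=False):
    def res(q):
        out=[]
        R=Ro.from_euler("z",q[2]).as_matrix();T=np.array([q[0],q[1],q[3] if free_z else .007])
        for p,k in obs:
            polys=[cv2.convexHull(proj(p,M@R.T+T).astype(np.float32)) for M in(HEAD,HAND)]
            out+=[max(cv2.pointPolygonTest(h,(float(u),float(v)),True) for h in polys) for u,v in k]
        return out
    s=least_squares(res,x0,diff_step=1e-3,x_scale=[.01,.01,.05]+[.01]*free_z,loss="soft_l1")
    return s.x,np.sqrt(np.mean(np.square(s.fun)))
E
python3 - <<'E'
from h import *
import pickle
L=[("w3",pickle.load(open("w3.p","rb"))),("top",r.camera_params("top")),("scene",r.camera_params("scene"))]
obs=[]
for n,p in L:
    im=cv2.imread(f"pics/{n if n=='w3' else n+'0'}.png")
    k=max((b for b in blobs(im,"yellow",60,100,40)),key=cv2.contourArea).reshape(-1,2); print(n,k.min(0),k.max(0)); obs.append((p,k))
x0=[.465,-.365,np.radians(92)]
for o in(obs[:1],obs[:2],obs): print(fitscan(o,x0))
print(fitscan(obs,x0+[.007],True)); print(fitscan([obs[0],obs[2]],x0+[.007],True))
q=fitscan(obs[:1],x0)[0]; 
go((q[0]+.004*np.cos(q[2]),q[1]+.004*np.sin(q[2]),.24),q[2]-np.pi/2)
E
```

```text
w3 [297 141] [352 257]
top [429 231] [468 248]
scene [163 255] [209 300]
(array([ 0.46752249, -0.34528209,  1.6818089 ]), np.float64(2.428296273296567))
(array([ 0.46745926, -0.34535344,  1.6766351 ]), np.float64(2.346054622088243))
(array([ 0.46787408, -0.34566275,  1.68954846]), np.float64(3.2582413699651886))
(array([ 0.4677247 , -0.34752848,  1.67956068, -0.00742254]), np.float64(2.3769236137848053))
(array([ 0.46773238, -0.34747466,  1.68093255, -0.00720589]), np.float64(2.4872256116651204))
shift before turn [-0.625  0.122  0.984] turn [-0.001 -0.001 -0.059] | shift after turn [-0.631  0.082  0.985]
 now t 4.25 grasp pt [ 0.459 -0.31   0.289] toolY 2.8505003717331054 q [-0.616  0.275  1.75   0.     1.118 -0.666] w 0.08482952136334146 F 0.0 [-0.562  0.413  0.516]
```

```bash
python3 - <<'E'
from h import *
import pickle
p=pickle.load(open("w3.p","rb"));im=cv2.imread("pics/w3.png")
v=cv2.cvtColor(im,cv2.COLOR_BGR2HSV)
c=im[140:260,290:360]; m=cv2.inRange(c,(0,0,0),(45,45,45))
n,lab,st,ce=cv2.connectedComponentsWithStats(m); 
for i in range(1,n):
    if st[i,4]>1000:
        k=cv2.findContours((lab==i).astype(np.uint8),0,2)[0][0]+[290,140]; q=cv2.approxPolyDP(cv2.convexHull(k),4,True).reshape(-1,2); print(st[i],q.tolist())
# yellow left/right edges per row
ym=cv2.inRange(v,(20,100,40),(34,255,255))
for y in range(144,258,12):
    xs=np.where(ym[y,290:360])[0]+290; print(y,xs.min(),xs.max(),(xs.min()+xs.max())/2)
o=[proj(p,(HEAD@Ro.from_euler("z",1.64).as_matrix().T+[.4675,-.3455,.007])).round(0).tolist()]; print(o)
E
```

```text
[  15   11   38   73 2439] [[336, 151], [342, 221], [307, 223], [305, 153]]
144 298 343 320.5
156 297 345 321.0
168 297 346 321.5
180 297 348 322.5
192 297 349 323.0
204 297 350 323.5
216 297 351 324.0
228 299 352 325.5
240 299 352 325.5
252 302 350 326.0
[[[350.0, 260.0], [354.0, 243.0], [300.0, 261.0], [297.0, 244.0], [344.0, 165.0], [347.0, 140.0], [301.0, 166.0], [299.0, 141.0]]]
```

```bash
python3 - <<'E'
import cv2
cv2.imwrite("pics/c3.png",cv2.resize(cv2.imread("pics/w3.png")[130:270,270:380],None,fx=4,fy=4,interpolation=cv2.INTER_CUBIC))
E
```

```text
(no output)
```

View pics/c3.png

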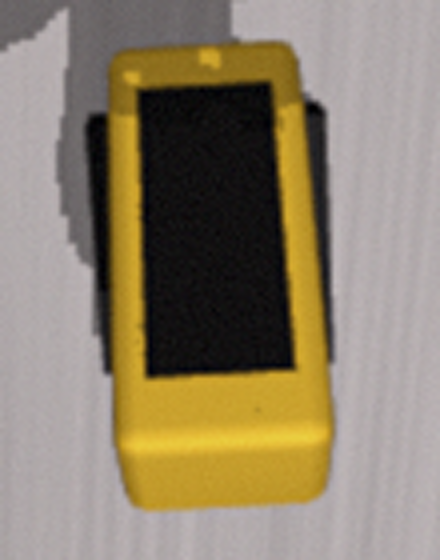

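The crop shows the head's flat sides and the dock rim on both sides, with the rim corners at about (292,159), (296,222), (350,156) and (352,219).

```bash
python3 - <<'E'
from h import *
import pickle
p=pickle.load(open("w3.p","rb"))
X=onz(p,[(292.5,158.75),(296.25,222.5),(350,156.25),(352.5,218.75)],.022); print(X.round(4)); 
for i in(0,2): d=X[i]-X[i+1]; print(np.degrees(np.arctan2(d[1],d[0])))
yaw=1.68
for z in(.24,.135): go((.4675+.004*np.cos(yaw),-.3455+.004*np.sin(yaw),z),yaw-np.pi/2)
E
```

```text
[[ 0.4319 -0.311   0.022 ]
 [ 0.4386 -0.3869  0.022 ]
 [ 0.4963 -0.305   0.022 ]
 [ 0.5047 -0.3789  0.022 ]]
95.10028996273883
96.53493478021902
shift before turn [-0.63   0.121  0.984] turn [-0.001 -0.001 -0.057] | shift after turn [-0.635  0.083  0.985]
 now t 4.25 grasp pt [ 0.459 -0.31   0.289] toolY 2.8505003717331054 q [-0.616  0.275  1.75   0.     1.118 -0.666] w 0.08482952136334146 F 0.0 [-0.562  0.413  0.516]
shift before turn [-0.632  0.123  3.084] turn [-0.001 -0.001 -0.057] | shift after turn [-0.635  0.083  3.085]
 now t 4.25 grasp pt [ 0.459 -0.31   0.289] toolY 2.8505003717331054 q [-0.616  0.275  1.75   0.     1.118 -0.666] w 0.08482952136334146 F 0.0 [-0.562  0.413  0.516]
```

Emit:
drive_tool:
  series:
    - [0,0,0,0,0,-0.06,85]
    - [-0.3,0.04,0.2,0,0,0,85]
    - [-0.29,0.04,0.3,0,0,0,85]
    - [0,0,0.5,0,0,0,85]
    - [0,0,0.5,0,0,0,85]
    - [0,0,0.5,0,0,0,85]
    - [0,0,0.5,0,0,0,85]
    - [0,0,0.4,0,0,0,85]
    - [0,0,0.22,0,0,0,85]
    - [0,0,0,0,0,0,85]

```text
time: 5.25
eef_pos: [0.4661, -0.34, 0.2869]
eef_rot: [-2.092, -2.339, 0.0]
wrist_force: [-0.9, -0.3, 0.8]
grip_width: 0.0847
grasp_force: 0.0
```

```bash
python3 - <<'E'
from h import *
yaw=np.radians(96)
go((.4676+.004*np.cos(yaw),-.343+.004*np.sin(yaw),.133),yaw-np.pi/2)
E
```

```text
shift before turn [ 0.016  0.023 -0.021] turn [-0.002 -0.002  0.006] | shift after turn [ 0.016  0.023 -0.021]
 now t 5.25 grasp pt [ 0.466 -0.34   0.132] toolY 6.380973185875935 q [-0.651  0.514  1.811 -0.     0.82  -0.762] w 0.0846693507201489 F 0.0 [-0.872 -0.282  0.836]
```

Emit:
drive_tool:
  series:
    - [0,0.02,-0.02,0,0,0,60]
    - [0,0,0,0,0,0,50]
    - [0,0,0,0,0,0,40]
    - [0,0,0,0,0,0,20]
    - [0,0,0,0,0,0,20]
    - [0,0,0,0,0,0,20]
    - [0,0,0,0,0,0,20]
    - [0,0,0,0,0,0,20]
  grip_force: 60

```text
time: 6.05
eef_pos: [0.4676, -0.3409, 0.2911]
eef_rot: [2.093, 2.339, 0.0]
wrist_force: [-0.2, 1.1, 6.3]
grip_width: 0.0431
grasp_force: 62.0
```

```bash
python3 - <<'E'
from h import *
go((.468,-.339,.30),np.radians(6))
E
```

```text
shift before turn [ 0.031  0.018 -3.279] turn [0.002 0.002 0.006] | shift after turn [ 0.036  0.012 -3.278]
 now t 6.05 grasp pt [ 0.468 -0.341  0.136] toolY 6.358429202731382 q [-0.65   0.509  1.807  0.     0.824 -0.761] w 0.04306362468476061 F 61.99302792549133 [-0.184  1.056  6.337]
```

Emit:
drive_tool:
  series:
    - [0,0,-0.3,0,0,0,20]
    - [0,0,-0.5,0,0,0,20]
    - [0,0,-0.5,0,0,0,20]
    - [0,0,-0.46,0,0,0,20]
    - [0,0,0,0,0,0,20]
    - [0.3,0.02,0,0,0,0,20]
    - [0.5,0.05,0,0,0,0,20]
    - [0.6,0.05,0,0,0,0,20]
    - [0.6,0.05,0,0,0,0,20]
    - [0.6,0.05,0,0,0,0,20]

```text
time: 7.05
eef_pos: [0.4627, -0.2081, 0.3763]
eef_rot: [-2.093, -2.339, 0.001]
wrist_force: [-0.2, 0.2, -1.4]
grip_width: 0.0429
grasp_force: 61.7
```

Emit:
drive_tool:
  series:
    - [0.7,0.07,0,0,0,0,20]
    - [0.7,0.07,0,0,0,0,20]
    - [0.7,0.07,0,0,0,0,20]
    - [0.7,0.07,0,0,0,0,20]
    - [0.6,0.06,0,0,0,0,20]
    - [0.5,0.05,0,0,0,0,20]
    - [0.28,0.03,0,0,0,0,20]
    - [0,0,0,0,0,0,20]
    - [0,0,0,0,0,0,20]

```text
time: 7.95
eef_pos: [0.4607, 0.0003, 0.3769]
eef_rot: [-2.092, -2.342, 0.002]
wrist_force: [-0.8, -0.6, -3.0]
grip_width: 0.0435
grasp_force: 61.6
```

```bash
python3 - <<'E'
from h import *
import pickle
im,p=snap("wrist","w4"); pickle.dump(p,open("w4.p","wb"))
ims,ps=snap("scene","s4")
o=np.hstack([im[:, :500],cv2.resize(ims[80:280,220:420],(300,300))[:,:][:400] if 0 else cv2.copyMakeBorder(cv2.resize(ims[80:300,200:420],(300,300)),0,100,0,0,0)]); cv2.imwrite("pics/v4.png",o)
for k in blobs(im,"red",300,100,40): print(rect(p,k,.014),k.reshape(-1,2).mean(0))
go((.461,-.0006,.222),np.radians(6.36))
E
```

```text
(array([0.73866138, 0.02867104]), np.float64(-1.220098591148571), [55.97172927856445, 177.7198486328125]) [617.10447761 158.26012793]
shift before turn [-0.004 -0.002  0.004] turn [-0.001 -0.    -0.   ] | shift after turn [-0.004 -0.002  0.004]
 now t 8.05 grasp pt [ 0.461 -0.     0.222] toolY 6.347256446167259 q [-0.027  0.222  2.004 -0.     0.917 -0.137] w 0.04340989369843197 F 61.641350984573364 [ 0.063  0.05  -2.71 ]
```

View pics/v4.png

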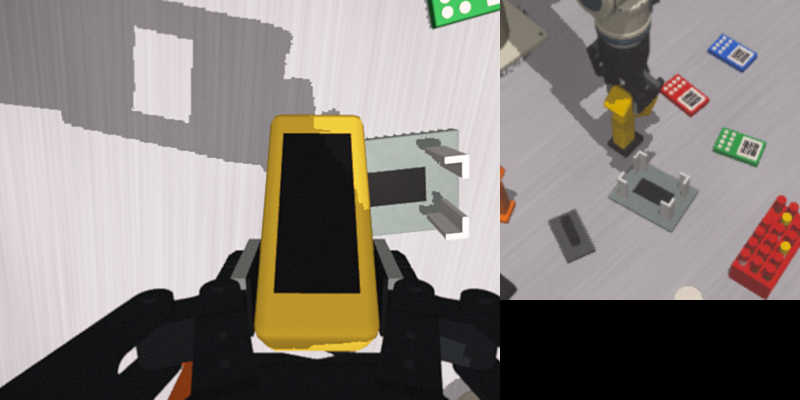

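The wrist view shows the scanner held straight: nose edge at (272–361,116), rear top edge at (256–379,326). The scene view shows it standing short of the red cassette, looking at it. I check the scanner's pose in the hand against these corners.

```bash
python3 - <<'E'
from h import *
import pickle
p=pickle.load(open("w4.p","rb")); s,tp,R=tool()
b=R.as_matrix()[:,0]; Zs=np.array([0,0,1.]); Ys=np.cross(Zs,b); M=np.c_[b,Ys,Zs]
PAN=HEAD[[1,3,5,7]]  # top face corners: back(-y,+y), nose
def P(q):
    pit=Ro.from_rotvec([0,q[2],0]).as_matrix(); g=np.array([.004,0,.128])
    X=(HEAD-g)@pit.T+g
    T=np.array([tp[0],tp[1],tp[2]-.2841])-b*(.004-q[0])+Ys*q[3]; T[2]+=q[1]
    return X@M.T+T,T
X,_=P([0,0,0,0]); print(proj(p,X[[1,3,5,7]]).round(0).tolist())
ob=np.array([[379,325],[256,328],[362,116],[271,117]])
# silhouettes rounded; fit dx,dz,dy with pitch fixed, then free
f=lambda q:(proj(p,P([q[0],q[1],q[3] if len(q)>3 else 0,q[2]])[0][[1,3,5,7]])-ob).ravel()
for n in(3,4):
    s_=least_squares(f,np.zeros(n)); print(s_.x.round(4),s_.fun.round(1))
    q=s_.x; w=np.array([.05,0,.07]); 
    pit=q[3] if n>3 else 0
    T=P([q[0],q[1],pit,q[2]])[1]; g=np.array([.004,0,.128]); 
    RR=Ro.from_rotvec([0,pit,0]).as_matrix(); W=M@(RR@(w-g)+g)+T; d=M@(RR@a_); h=W+d*(W[2]-.014)/-d[2]; print("beam hits",h.round(4),"dist",np.linalg.norm(h-W))
E
```

```text
[[385.0, 345.0], [253.0, 344.0], [366.0, 116.0], [273.0, 116.0]]
[-0.0005 -0.01    0.0008] [-1.1  2.1 -0.  -1.3 -0.7  0.   2.3 -1.1]
beam hits [0.4398 0.1831 0.014 ] dist 0.19681388239857048
[ 0.0001 -0.0088  0.0008  0.0169] [-0.4  1.8 -0.8 -1.5 -0.7  0.3  2.3 -0.8]
beam hits [0.4403 0.1785 0.014 ] dist 0.19411233776590667
```

Emit:
drive_tool:
  series:
    - [0.1,0,0,0,0,0,20]
    - [0,0,0,0,0,0,20]
    - [0,0,0,0,0,0,20]
    - [0,0,0,0,0,0,20]
    - [0,0,0,0,0,0,20]
    - [0,0,0,0,0,0,20]
    - [0,0,0,0,0,0,20]
    - [0,0,0,0,0,0,20]
    - [0,0,0,0,0,0,20]
    - [0,0,0,0,0,0,20]

```text
time: 9.05
eef_pos: [0.4609, 0.0049, 0.3777]
eef_rot: [2.095, 2.341, -0.0]
wrist_force: [0.3, -0.2, -2.1]
grip_width: 0.0431
grasp_force: 61.6
```

Emit:
drive_tool:
  series:
    - [0,0,0,0,0,0,20]
    - [0,0,0,0,0,0,20]
    - [0,0,0,0,0,0,20]
    - [0,0,0,0,0,0,20]
    - [0,0,0,0,0,0,20]
    - [0,0,0,0,0,0,20]

```text
time: 9.65
eef_pos: [0.4609, 0.0049, 0.3777]
eef_rot: [2.095, 2.341, -0.0]
wrist_force: [-0.0, 0.1, -1.5]
grip_width: 0.0428
grasp_force: 61.6
```

```bash
cat >> h.py <<'E'
def check(f=None):
    for n in("top","scene"):
        im,p=snap(n,f and n[0]+f)
        for c in("red","green","blue"):
            for k in blobs(im,c,60):
                a=rect(p,k,.014)
                if .25<a[0][0]<.65 and a[2][1]<110: print(n,c,a[0].round(3),np.degrees(a[1]).round(1),np.round(a[2]))
def aim(label,h=.3769,off=.1945+.004):
    """tool target so that the beam, heading along tool x, meets the label"""
    b=tool()[2].as_matrix()[:,0]; t=np.array(label)-off*b[:2]; go((*t,h-.155),np.arctan2(b[1],b[0])-np.pi/2)
E
python3 - <<'E'
from h import *
check()
aim((.4395,.1927)); aim((.5777+.02*np.cos(.366),.178+.02*np.sin(.366))); aim((.4165+.0199,.344+.0021))
E
```

```text
top red [0.422 0.191] 1.0 [53. 88.]
top green [0.56  0.167] -67.2 [44. 51.]
top blue [0.417 0.341] 5.5 [54. 86.]
scene red [0.423 0.189] -0.6 [58. 93.]
scene green [0.572 0.172] 22.7 [53. 70.]
scene blue [ 0.646 -0.246] -44.0 [32. 35.]
scene blue [0.419 0.339] 5.6 [58. 89.]
shift before turn [-0.189 -0.009  0.017] turn [0. 0. 0.] | shift after turn [-0.189 -0.009  0.017]
 now t 9.75 grasp pt [0.461 0.005 0.223] toolY 6.362921334760461 q [-0.015  0.22   2.004 -0.     0.917 -0.126] w 0.04302327208417285 F 61.64207696914673 [ 0.111 -0.033 -2.612]
shift before turn [-0.687  3.092  0.017] turn [0. 0. 0.] | shift after turn [-0.687  3.092  0.017]
 now t 9.75 grasp pt [0.461 0.005 0.223] toolY 6.362921334760461 q [-0.015  0.22   2.004 -0.     0.917 -0.126] w 0.04302327208417285 F 61.64207696914673 [ 0.111 -0.033 -2.612]
shift before turn [2.867 0.269 0.017] turn [0. 0. 0.] | shift after turn [2.867 0.269 0.017]
 now t 9.75 grasp pt [0.461 0.005 0.223] toolY 6.362921334760461 q [-0.015  0.22   2.004 -0.     0.917 -0.126] w 0.04302327208417285 F 61.64207696914673 [ 0.111 -0.033 -2.612]
```

Red has been held for over 1.5 s and nothing has moved. Next is green.

Emit:
drive_tool:
  series:
    - [-0.1,0.4,0,0,0,0,20]
    - [-0.1,0.6,0,0,0,0,20]
    - [-0.1,0.6,0,0,0,0,20]
    - [-0.1,0.6,0,0,0,0,20]
    - [-0.07,0.5,0,0,0,0,20]
    - [-0.04,0.39,0.02,0,0,0,20]
    - [0,0,0,0,0,0,20]
    - [0,0,0,0,0,0,20]
    - [0,0,0,0,0,0,20]
    - [0,0,0,0,0,0,20]

```text
time: 10.75
eef_pos: [0.6165, -0.0033, 0.3768]
eef_rot: [-2.094, -2.341, 0.001]
wrist_force: [-0.4, 0.6, -3.5]
grip_width: 0.0433
grasp_force: 62.1
```

Emit:
drive_tool:
  series:
    - [0,0,0,0,0,0,20]
    - [0,0,0,0,0,0,20]
    - [0,0,0,0,0,0,20]
    - [0,0,0,0,0,0,20]
    - [0,0,0,0,0,0,20]
    - [0,0,0,0,0,0,20]
    - [0,0,0,0,0,0,20]
    - [0,0,0,0,0,0,20]
    - [0,0,0,0,0,0,20]
    - [0,0,0,0,0,0,20]

```text
time: 11.75
eef_pos: [0.6173, -0.0034, 0.3767]
eef_rot: [-2.095, -2.341, 0.0]
wrist_force: [-0.1, 0.2, -2.4]
grip_width: 0.0435
grasp_force: 62.1
```

```bash
python3 - <<'E'
from h import *
check()
aim((.5777+.02*np.cos(.366),.178+.02*np.sin(.366)),off=.1895); aim((.4165+.0199,.344+.0021),off=.1895)
E
```

```text
top red [0.422 0.191] 1.0 [53. 88.]
top green [0.561 0.168] -68.5 [44. 50.]
top blue [0.417 0.341] 5.5 [54. 86.]
scene red [0.391 0.173] -35.1 [28. 51.]
scene blue [ 0.646 -0.246] -44.0 [32. 35.]
shift before turn [ 0.003  0.003 -0.004] turn [-0.  0. -0.] | shift after turn [ 0.003  0.003 -0.004]
 now t 11.85 grasp pt [ 0.617 -0.003  0.222] toolY 6.362842316387236 q [-0.025  0.444  1.669 -0.     1.029 -0.136] w 0.04331534870239701 F 62.12055444717407 [ 0.216 -0.253 -1.864]
shift before turn [ 3.557 -2.82  -0.004] turn [-0.  0. -0.] | shift after turn [ 3.557 -2.82  -0.004]
 now t 11.85 grasp pt [ 0.617 -0.003  0.222] toolY 6.362842316387236 q [-0.025  0.444  1.669 -0.     1.029 -0.136] w 0.04331534870239701 F 62.12055444717407 [ 0.216 -0.253 -1.864]
```

Emit:
drive_tool:
  series:
    - [0,0,0,0,0,0,20]
    - [0,0,0,0,0,0,20]
    - [0,0,0,0,0,0,20]
    - [0.3,-0.24,0,0,0,0,20]
    - [0.6,-0.47,0,0,0,0,20]
    - [0.6,-0.47,0,0,0,0,20]
    - [0.6,-0.47,0,0,0,0,20]
    - [0.6,-0.47,0,0,0,0,20]
    - [0.5,-0.4,0,0,0,0,20]
    - [0.36,-0.3,0,0,0,0,20]

```text
time: 12.85
eef_pos: [0.4559, 0.159, 0.3769]
eef_rot: [-2.094, -2.342, -0.0]
wrist_force: [1.3, 1.0, -1.8]
grip_width: 0.0433
grasp_force: 62.1
```

Emit:
drive_tool:
  series:
    - [0,0,0,0,0,0,20]
    - [0,0,0,0,0,0,20]
    - [0,0,0,0,0,0,20]
    - [0,0,0,0,0,0,20]
    - [0,0,0,0,0,0,20]
    - [0,0,0,0,0,0,20]
    - [0,0,0,0,0,0,20]
    - [0,0,0,0,0,0,20]
    - [0,0,0,0,0,0,20]
    - [0,0,0,0,0,0,20]

```text
time: 13.85
eef_pos: [0.4574, 0.1579, 0.3767]
eef_rot: [-2.095, -2.341, 0.0]
wrist_force: [0.7, 0.8, -1.6]
grip_width: 0.0432
grasp_force: 62.2
```

Emit:
drive_tool:
  series:
    - [0,0,0,0,0,0,20]
    - [0,0,0,0,0,0,20]
    - [0,0,0,0,0,0,20]
    - [0,0,0,0,0,0,20]
    - [0,0,0,0,0,0,20]
    - [0,0,0,0,0,0,20]

```text
time: 14.45
eef_pos: [0.4574, 0.1579, 0.3767]
eef_rot: [-2.095, -2.341, 0.0]
wrist_force: [0.4, 0.1, -2.5]
grip_width: 0.0432
grasp_force: 62.2
```

```bash
python3 - <<'E'
from h import *
check()
aim((.4165+.0199,.344+.0021),off=.1895)
go((.4676,-.3409,.24),np.radians(6.36))
E
```

```text
top green [0.56  0.167] -67.2 [44. 51.]
scene red [0.423 0.189] -0.7 [58. 92.]
scene green [0.581 0.175] 21.0 [54. 87.]
scene blue [ 0.646 -0.246] -44.0 [32. 35.]
scene blue [0.425 0.339] 5.2 [59. 79.]
shift before turn [-0.003 -0.001 -0.003] turn [ 0. -0. -0.] | shift after turn [-0.003 -0.001 -0.003]
 now t 14.55 grasp pt [0.457 0.158 0.222] toolY 6.362577810229608 q [0.308 0.255 1.959 0.    0.927 0.197] w 0.04351748558910642 F 62.2427237033844 [ 0.529 -0.13  -3.289]
shift before turn [-9.938 -0.904 -0.365] turn [ 0. -0.  0.] | shift after turn [-9.938 -0.903 -0.365]
 now t 14.55 grasp pt [0.457 0.158 0.222] toolY 6.362577810229608 q [0.308 0.255 1.959 0.    0.927 0.197] w 0.04351748558910642 F 62.2427237033844 [ 0.529 -0.13  -3.289]
```

Emit:
drive_tool:
  series:
    - [-0.4,-0.04,0,0,0,0,20]
    - [-0.6,-0.06,0,0,0,0,20]
    - [-0.7,-0.06,0,0,0,0,20]
    - [-0.7,-0.06,0,0,0,0,20]
    - [-0.7,-0.06,0,0,0,0,20]
    - [-0.7,-0.06,0,0,0,0,20]
    - [-0.7,-0.06,0,0,0,0,20]
    - [-0.7,-0.06,0,0,0,0,20]
    - [-0.7,-0.07,0,0,0,0,20]
    - [-0.7,-0.07,0,0,0,0,20]

```text
time: 15.55
eef_pos: [0.464, -0.1749, 0.3768]
eef_rot: [2.095, 2.341, 0.0]
wrist_force: [1.2, -1.8, -2.9]
grip_width: 0.0436
grasp_force: 62.3
```

Emit:
drive_tool:
  series:
    - [-0.7,-0.06,0,0,0,0,20]
    - [-0.7,-0.06,0,0,0,0,20]
    - [-0.7,-0.06,0,0,0,0,20]
    - [-0.6,-0.06,0,0,0,0,20]
    - [-0.4,-0.04,0,0,0,0,20]
    - [-0.24,-0.03,0,0,0,0,20]
    - [0,0,0,0,0,0,20]
    - [0,0,0,0,0,0,20]
    - [0,0,0,0,0,0,20]

```text
time: 16.45
eef_pos: [0.4673, -0.3399, 0.3766]
eef_rot: [-2.093, -2.342, -0.0]
wrist_force: [-0.1, 0.1, -2.3]
grip_width: 0.0432
grasp_force: 62.2
```

```bash
python3 - <<'E'
from h import *
go((.4676,-.3409,.136),np.radians(6.36))
E
```

```text
shift before turn [-0.022  0.004  1.712] turn [-0.    -0.001  0.001] | shift after turn [-0.021  0.004  1.712]
 now t 16.45 grasp pt [ 0.467 -0.34   0.222] toolY 6.417678122511181 q [-0.65   0.389  1.758  0.     0.995 -0.762] w 0.04318622044013371 F 62.24537014961243 [-0.092  0.059 -2.349]
```

Lowering to a light seat.

Emit:
drive_tool:
  series:
    - [-0.02,0,0.4,0,0,0,20]
    - [0,0,0.4,0,0,0,20]
    - [0,0,0.35,0,0,0,20]
    - [0,0,0.25,0,0,0,20]
    - [0,0,0.15,0,0,0,20]
    - [0,0,0.12,0,0,0,20]
    - [0,0,0.04,0,0,0,20]
    - [0,0,0.02,0,0,0,20]
    - [0,0,0,0,0,0,20]

```text
time: 17.35
eef_pos: [0.4676, -0.3421, 0.2911]
eef_rot: [2.094, 2.341, 0.0]
wrist_force: [-1.8, 1.9, 1.7]
grip_width: 0.043
grasp_force: 62.7
```

Emit:
drive_tool:
  series:
    - [0,0,0,0,0,0,46]
    - [0,0,0,0,0,0,55]
    - [0,0,0,0,0,0,85]
    - [0,0,0,0,0,0,85]
    - [0,0,0,0,0,0,85]
    - [0,0,-0.3,0,0,0,85]
    - [0,0,-0.6,0,0,0,85]
    - [0,0,-0.8,0,0,0,85]
    - [0,0,-0.8,0,0,0,85]
    - [0,0,-0.7,0,0,0,85]
  grip_force: 25

```text
time: 18.35
eef_pos: [0.4673, -0.342, 0.4535]
eef_rot: [2.093, 2.34, 0.0]
wrist_force: [0.4, -0.0, -0.3]
grip_width: 0.0849
grasp_force: 0.0
```

```bash
python3 - <<'E'
from h import *
check()
im,p=snap("wrist","w5"); ims,ps=snap("scene","s5")
k=max(blobs(im,"yellow",300,100,40),key=cv2.contourArea).reshape(-1,2)
print(fitscan([(p,k)],[.467,-.343,1.67]))
cv2.imwrite("pics/v5.png",np.hstack([cv2.resize(im,None,fx=.625,fy=.625),cv2.resize(ims[180:330,130:330],(400,300))[:250]]))
go((.4194,.193,.18),np.radians(89)); go((.48,-.08,.27),np.radians(76))
E
```

```text
top red [0.422 0.191] 1.0 [53. 88.]
top green [0.561 0.168] -68.5 [44. 50.]
top blue [0.417 0.341] 5.5 [54. 86.]
scene red [0.422 0.189] -0.6 [57. 92.]
scene green [0.581 0.176] 20.6 [53. 88.]
scene blue [ 0.646 -0.246] -44.0 [32. 35.]
scene blue [0.419 0.34 ] 5.2 [57. 89.]
(array([ 0.46723798, -0.34641016,  1.67889964]), np.float64(2.5162908921606837))
shift before turn [10.744  0.228  2.319] turn [ 0.     0.003 -1.377] | shift after turn [ 1.144 10.681  2.339]
 now t 18.55 grasp pt [ 0.468 -0.342  0.297] toolY 6.359544952706251 q [-0.652  0.304  1.691  0.     1.144 -0.763] w 0.08508970408557893 F 0.0 [ 0.013 -0.934 -0.383]
shift before turn [5.18  0.832 0.531] turn [ 0.001  0.003 -1.161] | shift after turn [1.021 5.145 0.539]
 now t 18.55 grasp pt [ 0.468 -0.342  0.297] toolY 6.359544952706251 q [-0.652  0.304  1.691  0.     1.144 -0.763] w 0.08508970408557893 F 0.0 [ 0.013 -0.934 -0.383]
```

View pics/v5.png

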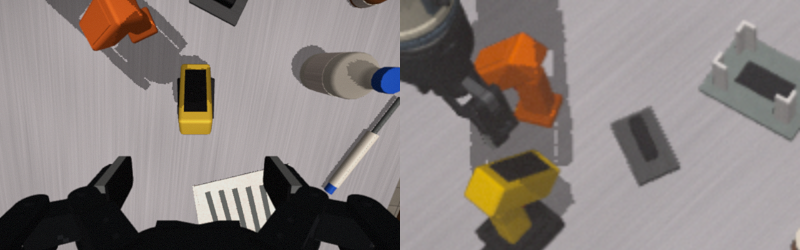

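The scanner stands upright in its dock again (image centre left at (195,90)). The cassettes are unmoved. Next I move above the stacker for a precise view.

```bash
python3 - <<'E'
from h import *
import pickle
p=pickle.load(open("w2.p","rb"))
X=onz(p,[(266,197),(345,160),(392,262)],.008);print(X.round(4))
d=X[2]-X[1];print(np.linalg.norm(d),np.degrees(np.arctan2(d[1],d[0])),np.linalg.norm(X[1]-X[0]),(X[0]+X[2])/2)
yaw=np.arctan2(d[1],d[0]); c=(X[0]+X[2])/2
go((c[0]-.03*np.cos(yaw),c[1]-.03*np.sin(yaw),.26),yaw+np.pi/2)
E
```

```text
[[ 0.4784 -0.0718  0.008 ]
 [ 0.4581  0.0251  0.008 ]
 [ 0.5927  0.0533  0.008 ]]
0.13750389725471648 11.8335766506169 0.09900847551119438 [ 0.53556256 -0.00928256  0.008     ]
shift before turn [6.406 1.495 0.73 ] turn [0.003 0.    1.409] | shift after turn [ 2.101 -6.232  0.739]
 now t 18.55 grasp pt [ 0.468 -0.342  0.297] toolY 6.359544952706251 q [-0.652  0.304  1.691  0.     1.144 -0.763] w 0.08508970408557893 F 0.0 [ 0.013 -0.934 -0.383]
```

Emit:
drive_tool:
  series:
    - [0.3,0.05,0,0,0,-0.133,85]
    - [0.3,0.05,0,0,0,-0.133,85]
    - [0,0,0,0,0,-0.133,85]
    - [0,0,0,0,0,-0.133,85]
    - [0,0,0,0,0,-0.133,85]
    - [0,0,0,0,0,-0.133,85]
    - [0,0,0,0,0,-0.133,85]
    - [0,0,0,0,0,-0.133,85]
    - [0,0,0,0,0,-0.133,85]
    - [0,0,0,0,0,-0.133,85]

```text
time: 19.55
eef_pos: [0.4665, -0.3114, 0.4487]
eef_rot: [-0.096, -3.137, -0.003]
wrist_force: [-0.1, -0.6, -0.7]
grip_width: 0.0851
grasp_force: 0.0
```

Emit:
drive_tool:
  series:
    - [0,0,0,0,0,-0.133,85]
    - [0,0,0,0,0,-0.133,85]
    - [0,0,0,0,0,0,85]

```text
time: 19.85
eef_pos: [0.4665, -0.3115, 0.4488]
eef_rot: [0.333, -3.122, -0.003]
wrist_force: [0.1, -0.3, -0.5]
grip_width: 0.0844
grasp_force: 0.0
```

```bash
python3 - <<'E'
from h import *
yaw=np.radians(11.8);go((.5356-.045*np.cos(yaw),-.0093-.045*np.sin(yaw),.20),yaw+np.pi/2)
E
```

```text
shift before turn [-1.73   5.618  1.885] turn [ 0.002 -0.002  0.006] | shift after turn [-1.688  5.633  1.877]
 now t 19.85 grasp pt [ 0.466 -0.311  0.294] toolY 102.18981760165305 q [-0.61   0.28   1.732 -0.     1.133 -2.393] w 0.08441397410810775 F 0.0 [ 0.073 -0.338 -0.49 ]
```

Emit:
drive_tool:
  series:
    - [-0.17,0.4,0,0,0,0.006,85]
    - [-0.2,0.65,0,0,0,0,85]
    - [-0.2,0.7,0,0,0,0,85]
    - [-0.2,0.7,0.1,0,0,0,85]
    - [-0.2,0.7,0.3,0,0,0,85]
    - [-0.2,0.7,0.3,0,0,0,85]
    - [-0.2,0.7,0.4,0,0,0,85]
    - [-0.2,0.6,0.4,0,0,0,85]
    - [-0.12,0.48,0.38,0,0,0,85]
    - [0,0,0,0,0,0,85]

```text
time: 20.85
eef_pos: [0.4908, -0.0166, 0.3533]
eef_rot: [0.32, -3.119, -0.002]
wrist_force: [-1.0, -0.2, 0.6]
grip_width: 0.0853
grasp_force: 0.0
```

Emit:
drive_tool:
  series:
    - [0,0,0,0,0,0,85]
    - [0,0,0,0,0,0,85]

```text
time: 21.05
eef_pos: [0.4923, -0.0195, 0.3566]
eef_rot: [-0.319, 3.125, -0.0]
wrist_force: [0.1, 0.6, 0.6]
grip_width: 0.0848
grasp_force: 0.0
```

```bash
python3 - <<'E'
from h import *
import pickle
im,p=snap("wrist","w6"); pickle.dump(p,open("w6.p","wb"))
go((.4194,.193,.10),np.radians(89))
E
```

```text
shift before turn [0.573 4.462 2.034] turn [-0.     0.001  0.211] | shift after turn [1.533 4.228 2.036]
 now t 21.1 grasp pt [ 0.493 -0.02   0.202] toolY 101.64328855002405 q [-0.064  0.298  1.956 -0.     0.886 -1.838] w 0.0845474581549364 F 0.0 [-0.275  0.556  0.825]
```

View pics/w6.png

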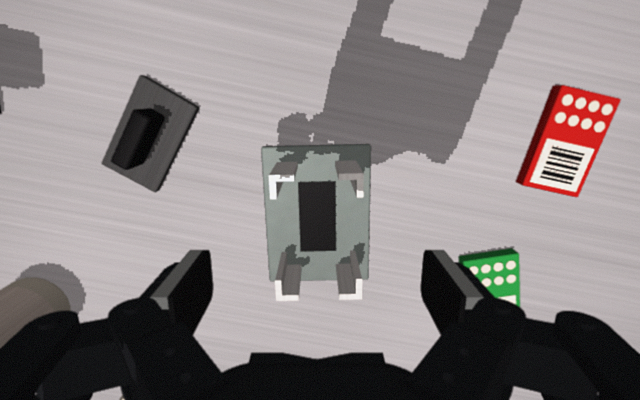

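Wrist view 6 shows the stacker's plate corners at (262,146), (371,145), (369,279) and (268,282), with guide tops near (270,176), (363,177), (276,300) and (361,300). The weight's plate is at (150,133), and red is at (570,140).

```bash
python3 - <<'E'
from h import *
import pickle
p=pickle.load(open("w6.p","rb")); im=cv2.imread("pics/w6.png")
v=cv2.cvtColor(im,cv2.COLOR_BGR2HSV); m=((v[...,2]>200)&(v[...,1]<25)).astype(np.uint8)
m[:150]=0;m[320:]=0;m[:,:255]=0;m[:,385:]=0
n,l,st,ce=cv2.connectedComponentsWithStats(m)
for i in range(1,n):
    if st[i,4]>30: print("guide bbox",st[i])
def box(px,z):
    X=onz(p,px,z)[:,:2];c=X.mean(0);d=(X[2]+X[3]-X[0]-X[1])/2;w=(X[1]+X[2]-X[0]-X[3])/2
    print(c.round(4),"yaw",np.degrees(np.arctan2(d[1],d[0])).round(2),np.degrees(np.arctan2(w[1],w[0])).round(2),"size",np.linalg.norm(d).round(4),np.linalg.norm(w).round(4))
box([(262,146),(371,145),(369,279),(268,282)],.008)
box([(270,176),(363,177),(361,300),(276,300)],.064)
box([(142,75),(199,104),(158,188),(104,158)],.010)
for k in blobs(im,"red",300,100,40): print(rect(p,k,.014))
# height check of guides from two views (w2 & w6)
p2=pickle.load(open("w2.p","rb"))
print(tri([(p2,(318,295)),(p,(276,300))]),tri([(p2,(385,281)),(p,(361,300))]))
E
```

```text
guide bbox [268 175  26  25 250]
guide bbox [357 190   7   8  49]
guide bbox [339 279  24  21 242]
guide bbox [274 281  25  21 249]
[ 0.5338 -0.0092] yaw 12.48 102.88 size 0.136 0.1002
[ 0.5354 -0.009 ] yaw 12.55 101.35 size 0.1068 0.0714
[ 0.4859 -0.1709] yaw -19.47 72.14 size 0.0858 0.0527
(array([0.41943866, 0.19093945]), np.float64(-0.013933925139403058), [60.97336959838867, 89.93974304199219])
(array([ 0.55964656, -0.03120966,  0.11011342]), np.float64(0.004760925088222041)) (array([0.57508487, 0.03513548, 0.07443248]), np.float64(0.0008579911891130345))
```

```bash
python3 - <<'E'
import cv2,numpy as np
a=cv2.imread("pics/w6.png")[135:310,250:380];cv2.imwrite("pics/c6.png",cv2.resize(a,None,fx=3.4,fy=3.4,interpolation=cv2.INTER_CUBIC))
E
```

```text
(no output)
```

View pics/c6.png

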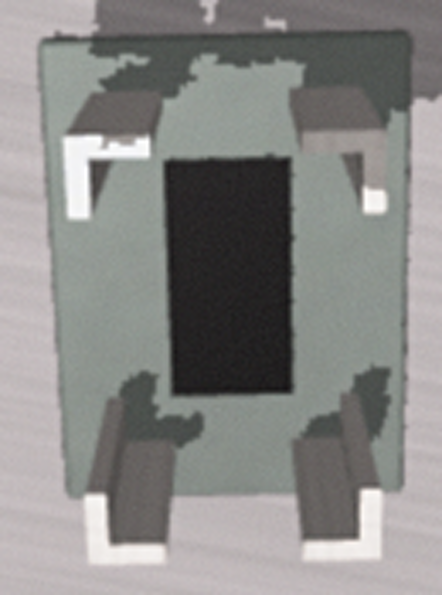

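The enlarged crop shows the inner guide corners at full-picture pixels (276.5,181.5), (356.8,179.7), (355.9,294.1) and (281.5,294.7).

```bash
python3 - <<'E'
from h import *
import pickle
p=pickle.load(open("w6.p","rb"))
def box(px,z):
    X=onz(p,px,z)[:,:2];c=X.mean(0);d=(X[2]+X[3]-X[0]-X[1])/2;w=(X[1]+X[2]-X[0]-X[3])/2
    print(c.round(4),"yaw",np.degrees(np.arctan2(d[1],d[0])).round(2),np.degrees(np.arctan2(w[1],w[0])).round(2),"size",np.linalg.norm(d).round(4),np.linalg.norm(w).round(4))
box([(261.8,146.2),(370.9,144.7),(369.1,279.1),(270,280.3)],.008)
box([(268.2,175.3),(363.5,173.2),(362.6,299.7),(275.9,301.5)],.064)
box([(276.5,181.5),(356.8,179.7),(355.9,294.1),(281.5,294.7)],.064)
go((.4194,.193,.06),np.radians(89))
E
```

```text
[ 0.5333 -0.0089] yaw 13.01 102.44 size 0.1352 0.0993
[ 0.5348 -0.0091] yaw 13.13 102.99 size 0.1092 0.073
[ 0.5343 -0.0091] yaw 12.67 102.58 size 0.0983 0.0621
shift before turn [0.574 4.462 2.834] turn [-0.     0.001  0.211] | shift after turn [1.533 4.228 2.836]
 now t 21.1 grasp pt [ 0.493 -0.02   0.202] toolY 101.64328855002405 q [-0.064  0.298  1.956 -0.     0.886 -1.838] w 0.0845474581549364 F 0.0 [-0.275  0.556  0.825]
```

Emit:
drive_tool:
  series:
    - [0,0,0,0,0,0.105,85]
    - [0,0,0,0,0,0.105,85]
    - [0.2,0.55,0.1,0,0,0,85]
    - [0.23,0.65,0.2,0,0,0,85]
    - [0.23,0.65,0.2,0,0,0,85]
    - [0.23,0.65,0.3,0,0,0,85]
    - [0.23,0.65,0.4,0,0,0,85]
    - [0.23,0.6,0.4,0,0,0,85]
    - [0.18,0.5,0.4,0,0,0,85]
    - [0,0,0,0,0,0,85]

```text
time: 22.1
eef_pos: [0.4179, 0.1958, 0.2549]
eef_rot: [-0.022, -3.139, 0.001]
wrist_force: [-0.2, -0.2, -0.9]
grip_width: 0.0847
grasp_force: 0.0
```

```bash
python3 - <<'E'
from h import *
im,p=snap("wrist","w7")
for c in("red","blue","green"):
    for k in blobs(im,c,300,100,40): print(c,rect(p,k,.014))
go((.4194,.194,.017),np.radians(89))
E
```

```text
red (array([0.41912009, 0.19408093]), np.float64(-0.013572267863370513), [53.96031188964844, 91.35914611816406])
blue (array([0.41575031, 0.34274625]), np.float64(0.10400972308353107), [59.59665298461914, 91.78528594970703])
shift before turn [-0.018 -0.019  1.677] turn [-0.001 -0.001  0.003] | shift after turn [-0.016 -0.02   1.677]
 now t 22.15 grasp pt [0.418 0.195 0.101] toolY 89.20904936298307 q [ 0.41   0.441  2.074 -0.     0.628 -1.147] w 0.08530870893921971 F 0.0 [ 0.406 -0.019  0.581]
```

Emit:
drive_tool:
  series:
    - [-0.02,-0.02,0.4,0,0,0,85]
    - [0,0,0.4,0,0,0,85]
    - [0,0,0.35,0,0,0,80]
    - [0,0,0.3,0,0,0,75]
    - [0,0,0.2,0,0,0,70]
    - [0,0,0,0,0,0,65]
    - [0,0,0,0,0,0,60]
    - [0,0,0,0,0,0,56]
    - [0,0,0,0,0,0,45]
    - [0,0,0,0,0,0,45]

```text
time: 23.15
eef_pos: [0.4202, 0.1937, 0.1747]
eef_rot: [0.023, 3.14, 0.001]
wrist_force: [0.5, -2.7, 6.8]
grip_width: 0.0536
grasp_force: 26.1
```

Emit:
drive_tool:
  series:
    - [0,0,0,0,0,0,45]
    - [0,0,0,0,0,0,45]
    - [0,0,0,0,0,0,45]

```text
time: 23.45
eef_pos: [0.4202, 0.1937, 0.1747]
eef_rot: [0.023, 3.14, 0.001]
wrist_force: [1.6, -3.5, 6.2]
grip_width: 0.0534
grasp_force: 26.1
```

Emit:
drive_tool:
  series:
    - [0,0,-0.2,0,0,0,45]
    - [0,0,-0.4,0,0,0,45]
    - [0,0,-0.5,0,0,0,45]
    - [0,0,-0.5,0,0,0,45]
    - [0,0,-0.5,0,0,0,45]
    - [0,0,-0.3,0,0,-0.1,45]
    - [0,0,0,0,0,-0.13,45]
    - [0,0,0,0,0,0,45]
    - [0,0,0,0,0,0,45]

```text
time: 24.35
eef_pos: [0.4194, 0.1937, 0.2941]
eef_rot: [-0.349, 3.122, 0.0]
wrist_force: [-0.3, -0.1, -1.1]
grip_width: 0.053
grasp_force: 27.3
```

```bash
python3 - <<'E'
from h import *
go((.534-.001,-.009,.15),np.radians(102.8))
E
```

```text
shift before turn [-1.319 -4.455 -0.219] turn [ 0.     0.    -0.001] | shift after turn [-1.317 -4.456 -0.219]
 now t 24.35 grasp pt [0.419 0.194 0.139] toolY 102.76939568222586 q [ 0.407  0.366  2.058  0.     0.717 -1.387] w 0.05303911542988844 F 27.329223453998566 [-0.299 -0.086 -1.131]
```

Emit:
drive_tool:
  series:
    - [-0.1,-0.3,0,0,0,0,45]
    - [-0.17,-0.55,0,0,0,0,45]
    - [-0.17,-0.6,0,0,0,0,45]
    - [-0.17,-0.6,0,0,0,0,45]
    - [-0.17,-0.6,0,0,0,0,45]
    - [-0.17,-0.6,0,0,0,0,45]
    - [-0.17,-0.6,0,0,0,0,45]
    - [-0.15,-0.4,0,0,0,0,45]
    - [-0.09,-0.2,0,0,0,0,45]
    - [0,0,0,0,0,0,45]

```text
time: 25.35
eef_pos: [0.5363, -0.0086, 0.2934]
eef_rot: [0.35, -3.122, -0.0]
wrist_force: [0.1, 1.3, -0.6]
grip_width: 0.0532
grasp_force: 27.3
```

Emit:
drive_tool:
  series:
    - [0,0,0,0,0,0,45]
    - [0,0,0,0,0,0,45]

```text
time: 25.55
eef_pos: [0.5352, -0.007, 0.2935]
eef_rot: [0.355, -3.12, -0.0]
wrist_force: [0.1, 0.1, -1.0]
grip_width: 0.0533
grasp_force: 27.3
```

```bash
python3 - <<'E'
from h import *
import pickle
im,p=snap("wrist","w8"); pickle.dump(p,open("w8.p","wb"))
check()
go((.535,-.009,.0277),np.radians(102.8))
E
```

```text
top green [0.527 0.122] -67.4 [43. 50.]
top blue [0.417 0.341] 5.5 [54. 86.]
scene red [0.516 0.05 ] -77.8 [41. 66.]
scene green [0.55  0.129] 21.1 [58. 89.]
scene blue [ 0.646 -0.246] -44.0 [32. 35.]
scene blue [0.42  0.339] 5.6 [58. 90.]
shift before turn [ 0.017 -0.035  2.221] turn [ 0.    -0.     0.004] | shift after turn [ 0.018 -0.035  2.221]
 now t 25.7 grasp pt [ 0.535 -0.007  0.139] toolY 103.01487323627606 q [-0.035  0.454  1.901  0.     0.787 -1.833] w 0.053417801678071995 F 27.32974022626877 [-0.014  0.929 -1.332]
```

View pics/w8.png

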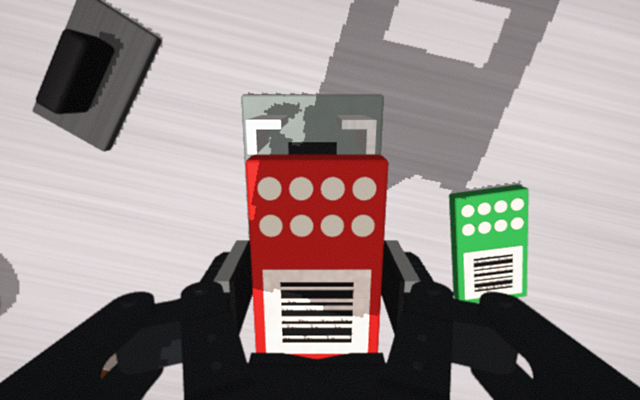

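The wrist view shows red held straight above the pocket. Green has been knocked to about (0.55, 0.13), so I will measure it again later.

Emit:
drive_tool:
  series:
    - [0.02,-0.035,0.3,0,0,0.004,45]
    - [0,0,0.4,0,0,0,45]
    - [0,0,0.35,0,0,0,45]
    - [0,0,0.3,0,0,0,45]
    - [0,0,0.3,0,0,0,45]
    - [0,0,0.25,0,0,0,45]
    - [0,0,0.2,0,0,0,45]
    - [0,0,0.1,0,0,0,45]
    - [0,0,0,0,0,0,45]

```text
time: 26.6
eef_pos: [0.5353, -0.0098, 0.1833]
eef_rot: [0.348, -3.122, -0.0]
wrist_force: [0.3, 0.1, -1.4]
grip_width: 0.0533
grasp_force: 27.6
```

```bash
python3 - <<'E'
from h import *
go((.535,-.009,.0277),np.radians(102.8))
E
```

```text
shift before turn [0.003 0.017 0.012] turn [ 0.    -0.001 -0.001] | shift after turn [0.003 0.017 0.012]
 now t 26.6 grasp pt [ 0.535 -0.01   0.028] toolY 102.7218286704594 q [-0.041  0.648  1.926 -0.     0.568 -1.833] w 0.053252989829013025 F 27.60557860136032 [ 0.266  0.143 -1.38 ]
```

Emit:
drive_tool:
  series:
    - [0,0,0.015,0,0,0,45]
    - [0,0,0,0,0,0,56]
    - [0,0,0,0,0,0,62]
    - [0,0,0,0,0,0,68]
    - [0,0,0,0,0,0,68]
    - [0,0,-0.3,0,0,0,70]
    - [0,0,-0.5,0,0,0,85]
    - [0,0,-0.7,0,0,0,85]
    - [0,0,-0.7,0,0,0,85]
    - [0,0,-0.5,0,0,0,85]

```text
time: 27.6
eef_pos: [0.5355, -0.0098, 0.3213]
eef_rot: [-0.348, 3.119, -0.001]
wrist_force: [0.2, 0.4, -0.5]
grip_width: 0.085
grasp_force: 0.0
```

```bash
python3 - <<'E'
from h import *
import pickle
im,p=snap("wrist","w9")
for c in("red","green"):
    for z in((.022,) if c=="red" else (.014,)):
        for k in blobs(im,c,300,100,40): print(c,k.reshape(-1,2).mean(0),rect(p,k,z))
check()
go((.55,.13,.09),np.radians(111))
E
```

```text
red [316.74220963 180.71671388] (array([ 0.53441107, -0.00928398]), np.float64(0.222426415295091), [54.54325866699219, 89.92786407470703])
green [483.63341067 230.68213457] (array([0.54704858, 0.13273169]), np.float64(0.370184118631949), [56.53913497924805, 93.04003143310547])
top green [0.528 0.123] -67.3 [42. 51.]
top blue [0.417 0.341] 5.5 [54. 86.]
scene red [ 0.534 -0.01 ] 12.3 [58. 91.]
scene green [0.55  0.129] 21.1 [58. 89.]
scene blue [ 0.646 -0.246] -44.0 [32. 35.]
scene blue [0.42  0.339] 5.6 [58. 89.]
shift before turn [-0.886  2.667  1.513] turn [-0.002  0.004 -0.138] | shift after turn [-1.267  2.509  1.512]
 now t 27.75 grasp pt [ 0.537 -0.01   0.166] toolY 102.7254637425877 q [-0.041  0.411  1.888 -0.     0.838 -1.833] w 0.08491287043098404 F 0.0 [-0.306  0.081 -0.079]
```

Emit:
drive_tool:
  series:
    - [0,0,0,0,0,-0.14,85]
    - [-0.15,0.3,0.05,0,0,0,85]
    - [-0.2,0.45,0.1,0,0,0,85]
    - [-0.25,0.5,0.2,0,0,0,85]
    - [-0.25,0.5,0.3,0,0,0,85]
    - [-0.23,0.5,0.3,0,0,0,85]
    - [-0.15,0.34,0.3,0,0,0,85]
    - [0,0,0,0,0,0,85]
    - [0,0,0,0,0,0,85]

```text
time: 28.65
eef_pos: [0.5454, 0.1331, 0.2546]
eef_rot: [0.577, -3.086, 0.0]
wrist_force: [-0.8, 0.2, -0.4]
grip_width: 0.0849
grasp_force: 0.0
```

```bash
python3 - <<'E'
from h import *
im,p=snap("wrist","w10")
for k in blobs(im,"green",300,100,40):
    a=rect(p,k,.014); print(a)
    go((*a[0],.0185),a[1]+np.pi/2)
E
```

```text
(array([0.54698816, 0.13442633]), np.float64(0.3688059993468602), [53.515899658203125, 90.04145812988281])
shift before turn [-0.038  0.023  1.634] turn [ 0.    -0.001  0.   ] | shift after turn [-0.036  0.023  1.634]
 now t 28.7 grasp pt [0.546 0.133 0.1  ] toolY 111.13440405412885 q [ 0.217  0.546  1.857 -0.     0.74  -1.722] w 0.08510918736492688 F 0.0 [ 1.053 -0.408  0.971]
```

Emit:
drive_tool:
  series:
    - [-0.04,0.02,0.4,0,0,0,85]
    - [0,0,0.4,0,0,0,85]
    - [0,0,0.35,0,0,0,80]
    - [0,0,0.3,0,0,0,75]
    - [0,0,0.19,0,0,0,70]
    - [0,0,0,0,0,0,65]
    - [0,0,0,0,0,0,60]
    - [0,0,0,0,0,0,56]
    - [0,0,0,0,0,0,45]
    - [0,0,0,0,0,0,45]

```text
time: 29.7
eef_pos: [0.5479, 0.1349, 0.1744]
eef_rot: [-0.576, 3.087, -0.0]
wrist_force: [-1.3, -1.3, 6.3]
grip_width: 0.0532
grasp_force: 26.9
```

Emit:
drive_tool:
  series:
    - [0,0,0,0,0,0,45]
    - [0,0,0,0,0,0,45]
    - [0,0,0,0,0,0,45]

```text
time: 30.0
eef_pos: [0.5479, 0.1349, 0.1745]
eef_rot: [-0.576, 3.087, -0.0]
wrist_force: [-0.9, -0.8, 6.1]
grip_width: 0.0536
grasp_force: 26.9
```

```bash
python3 - <<'E'
from h import *
go((.547,.1344,.0185),np.radians(111.1))
E
```

```text
shift before turn [ 0.021 -0.003  0.019] turn [-0.     0.002  0.   ] | shift after turn [ 0.021 -0.003  0.019]
 now t 30.0 grasp pt [0.548 0.135 0.019] toolY 111.12852163275905 q [ 0.22   0.688  1.861 -0.     0.591 -1.719] w 0.05356341371019241 F 26.924866139888763 [-0.905 -0.783  6.122]
```

Emit:
drive_tool:
  series:
    - [0,0,-0.2,0,0,0,45]
    - [0,0,-0.4,0,0,0,45]
    - [0,0,-0.5,0,0,0,45]
    - [0,0,-0.5,0,0,0,45]
    - [0,0,-0.5,0,0,0,45]
    - [0,0,-0.4,0,0,0.07,45]
    - [0,0,0,0,0,0.07,45]
    - [0,0,0,0,0,0,45]
    - [0,0,0,0,0,0,45]

```text
time: 30.9
eef_pos: [0.5472, 0.1348, 0.2986]
eef_rot: [0.351, -3.122, 0.0]
wrist_force: [-0.3, 0.4, -0.1]
grip_width: 0.053
grasp_force: 26.7
```

```bash
python3 - <<'E'
from h import *
go((.535,-.009,.0415),np.radians(102.8))
E
```

```text
shift before turn [ 0.877 -2.75   2.042] turn [ 0.    -0.     0.001] | shift after turn [ 0.876 -2.75   2.042]
 now t 30.9 grasp pt [0.547 0.135 0.144] toolY 102.83987194962478 q [ 0.22   0.479  1.837  0.     0.826 -1.575] w 0.05299481196180833 F 26.667892634868622 [-0.252  0.441 -0.066]
```

Emit:
drive_tool:
  series:
    - [0.1,-0.3,0,0,0,0,45]
    - [0.16,-0.5,0,0,0,0,45]
    - [0.17,-0.5,0,0,0,0,45]
    - [0.16,-0.5,0,0,0,0,45]
    - [0.14,-0.45,0,0,0,0,45]
    - [0.1,-0.35,0,0,0,0,45]
    - [0.05,-0.15,0,0,0,0,45]
    - [0,0,0,0,0,0,45]
    - [0,0,0,0,0,0,45]
    - [0,0,0,0,0,0,45]

```text
time: 31.9
eef_pos: [0.5349, -0.0084, 0.2984]
eef_rot: [0.35, -3.122, -0.0]
wrist_force: [-0.9, 0.4, 0.1]
grip_width: 0.0537
grasp_force: 26.7
```

```bash
python3 - <<'E'
from h import *
go((.535,-.009,.0415),np.radians(102.8)); check()
E
```

```text
shift before turn [ 0.001 -0.013  2.038] turn [ 0. -0. -0.] | shift after turn [ 0.001 -0.013  2.038]
 now t 31.9 grasp pt [ 0.535 -0.008  0.143] toolY 102.77745820467072 q [-0.038  0.445  1.9    0.     0.796 -1.832] w 0.053712750661534525 F 26.658986806869507 [-0.886  0.357  0.148]
top blue [0.417 0.341] 5.5 [54. 86.]
scene red [ 0.534 -0.01 ] 12.7 [57. 92.]
scene blue [ 0.646 -0.246] -44.0 [32. 35.]
scene blue [0.42  0.339] 5.6 [58. 90.]
```

Emit:
drive_tool:
  series:
    - [0,-0.01,0.3,0,0,0,45]
    - [0,0,0.4,0,0,0,45]
    - [0,0,0.35,0,0,0,45]
    - [0,0,0.3,0,0,0,45]
    - [0,0,0.25,0,0,0,45]
    - [0,0,0.2,0,0,0,45]
    - [0,0,0.15,0,0,0,45]
    - [0,0,0.07,0,0,0,45]
    - [0,0,0.02,0,0,0,45]
    - [0,0,0,0,0,0,45]

```text
time: 33.0
eef_pos: [0.5351, -0.0095, 0.1968]
eef_rot: [-0.348, 3.122, -0.0]
wrist_force: [-0.1, -0.5, 0.0]
grip_width: 0.0533
grasp_force: 26.7
```

Emit:
drive_tool:
  series:
    - [0,0,0,0,0,0,56]
    - [0,0,0,0,0,0,62]
    - [0,0,0,0,0,0,68]
    - [0,0,0,0,0,0,68]
    - [0,0,-0.3,0,0,0,70]
    - [0,0,-0.5,0,0,0,85]
    - [0,0,-0.7,0,0,0,85]
    - [0,0,-0.7,0,0,0,85]
    - [0,0,-0.5,0,0,0,85]
    - [0,0,0,0,0,0,85]

```text
time: 34.0
eef_pos: [0.5362, -0.0095, 0.3361]
eef_rot: [-0.347, 3.115, -0.002]
wrist_force: [0.9, 0.4, 0.9]
grip_width: 0.0847
grasp_force: 0.0
```

```bash
python3 - <<'E'
from h import *
im,p=snap("wrist","w11")
for k in blobs(im,"green",300,100,40): print(rect(p,k,.036))
check()
go((.4165,.3445,.10),np.radians(96))
E
```

```text
(array([ 0.53429346, -0.00891823]), np.float64(0.22240013322408325), [54.14573287963867, 89.89891052246094])
top blue [0.417 0.341] 5.5 [54. 86.]
scene green [ 0.519 -0.004] 10.2 [54. 71.]
scene blue [ 0.646 -0.246] -44.0 [32. 35.]
scene blue [0.419 0.34 ] 5.9 [58. 89.]
shift before turn [0.744 7.426 1.531] turn [ 0.    -0.     0.112] | shift after turn [1.608 7.288 1.53 ]
 now t 34.15 grasp pt [ 0.535 -0.009  0.177] toolY 102.72287564654312 q [-0.04   0.393  1.883  0.     0.865 -1.833] w 0.08487252663376754 F 0.0 [-0.843  0.482 -0.384]
```

Green is squarely in the stacker (0.5343, -0.0089, 12.7°). Next is blue.

Emit:
drive_tool:
  series:
    - [0,0,0,0,0,0.112,85]
    - [0.12,0.5,0,0,0,0,85]
    - [0.18,0.8,0,0,0,0,85]
    - [0.2,0.9,0,0,0,0,85]
    - [0.2,0.9,0.1,0,0,0,85]
    - [0.2,0.9,0.1,0,0,0,85]
    - [0.2,0.9,0.3,0,0,0,85]
    - [0.2,0.9,0.3,0,0,0,85]
    - [0.18,0.8,0.3,0,0,0,85]
    - [0.13,0.69,0.3,0,0,0,85]

```text
time: 35.15
eef_pos: [0.4152, 0.3461, 0.2595]
eef_rot: [0.166, -3.135, 0.002]
wrist_force: [1.2, -0.5, -0.3]
grip_width: 0.085
grasp_force: 0.0
```

Emit:
drive_tool:
  series:
    - [0,0,0,0,0,0,85]
    - [0,0,0,0,0,0,85]
    - [0,0,0,0,0,0,85]

```text
time: 35.45
eef_pos: [0.4167, 0.3438, 0.2609]
eef_rot: [0.164, -3.136, 0.002]
wrist_force: [0.2, -0.4, -0.2]
grip_width: 0.0849
grasp_force: 0.0
```

```bash
python3 - <<'E'
from h import *
im,p=snap("wrist","w12")
for k in blobs(im,"blue",300,100,40):
    a=rect(p,k,.014); print(a)
    go((*a[0],.0185),a[1]+np.pi/2)
E
```

```text
(array([0.41584082, 0.34525681]), np.float64(0.10448792694676845), [53.85865783691406, 90.36158752441406])
shift before turn [0.019 0.036 1.756] turn [-0.001 -0.001 -0.001] | shift after turn [0.02  0.035 1.756]
 now t 35.5 grasp pt [0.417 0.344 0.106] toolY 95.94215972387252 q [ 0.667  0.513  1.903 -0.     0.727 -1.007] w 0.08526106748811055 F 0.0 [-0.164 -0.546  1.484]
```

Emit:
drive_tool:
  series:
    - [0.02,0.035,0.4,0,0,0,85]
    - [0,0,0.4,0,0,0,85]
    - [0,0,0.4,0,0,0,80]
    - [0,0,0.36,0,0,0,75]
    - [0,0,0.2,0,0,0,70]
    - [0,0,0,0,0,0,65]
    - [0,0,0,0,0,0,60]
    - [0,0,0,0,0,0,56]
    - [0,0,0,0,0,0,45]
    - [0,0,0,0,0,0,45]

```text
time: 36.5
eef_pos: [0.416, 0.3464, 0.1746]
eef_rot: [-0.165, 3.136, 0.001]
wrist_force: [-0.0, -2.3, 7.5]
grip_width: 0.0531
grasp_force: 26.7
```

Emit:
drive_tool:
  series:
    - [0,0,0,0,0,0,45]
    - [0,0,0,0,0,0,45]
    - [0,0,0,0,0,0,45]

```text
time: 36.8
eef_pos: [0.416, 0.3464, 0.1746]
eef_rot: [-0.165, 3.136, 0.001]
wrist_force: [-0.8, -2.6, 6.5]
grip_width: 0.0533
grasp_force: 26.7
```

```bash
python3 - <<'E'
from h import *
go((.4158,.3453,.0185),np.radians(96))
E
```

```text
shift before turn [ 0.007 -0.021  0.022] turn [0.001 0.001 0.   ] | shift after turn [ 0.007 -0.021  0.022]
 now t 36.8 grasp pt [0.416 0.346 0.02 ] toolY 96.0103994516936 q [ 0.672  0.669  1.913 -0.     0.558 -1.003] w 0.05325511249244137 F 26.72184258699417 [-0.777 -2.582  6.497]
```

Emit:
drive_tool:
  series:
    - [0,0,-0.2,0,0,0,45]
    - [0,0,-0.4,0,0,0,45]
    - [0,0,-0.5,0,0,0,45]
    - [0,0,-0.5,0,0,0,45]
    - [0,0,-0.5,0,0,0,45]
    - [0,0,-0.4,0,0,-0.057,45]
    - [0,0,0,0,0,-0.057,45]
    - [0,0,0,0,0,0,45]
    - [0,0,0,0,0,0,45]

```text
time: 37.7
eef_pos: [0.4154, 0.3461, 0.2987]
eef_rot: [-0.349, 3.122, 0.0]
wrist_force: [-0.1, -0.6, -1.3]
grip_width: 0.0528
grasp_force: 27.0
```

```bash
python3 - <<'E'
from h import *
go((.5345,-.009,.0555),np.radians(102.8))
E
```

```text
shift before turn [-0.755 -7.454  1.764] turn [ 0.     0.    -0.001] | shift after turn [-0.75  -7.454  1.765]
 now t 37.7 grasp pt [0.415 0.346 0.144] toolY 102.75962000704943 q [ 0.673  0.452  1.888  0.     0.802 -1.121] w 0.05281020867002534 F 27.005269825458527 [-0.102 -0.639 -1.261]
```

Emit:
drive_tool:
  series:
    - [-0.05,-0.4,0,0,0,0,45]
    - [-0.08,-0.7,0,0,0,0,45]
    - [-0.09,-0.9,0,0,0,0,45]
    - [-0.09,-0.9,0,0,0,0,45]
    - [-0.09,-0.9,0,0,0,0,45]
    - [-0.09,-0.9,0,0,0,0,45]
    - [-0.08,-0.9,0,0,0,0,45]
    - [-0.08,-0.8,0,0,0,0,45]
    - [-0.06,-0.6,0,0,0,0,45]
    - [-0.04,-0.45,0,0,0,0,45]

```text
time: 38.7
eef_pos: [0.5352, -0.0107, 0.2979]
eef_rot: [0.346, -3.121, -0.0]
wrist_force: [0.6, 0.4, -1.0]
grip_width: 0.053
grasp_force: 27.0
```

Emit:
drive_tool:
  series:
    - [0,0,0,0,0,0,45]
    - [0,0,0,0,0,0,45]
    - [0,0,0,0,0,0,45]

```text
time: 39.0
eef_pos: [0.5345, -0.0079, 0.2981]
eef_rot: [0.351, -3.121, -0.001]
wrist_force: [-0.3, -0.3, 0.1]
grip_width: 0.0531
grasp_force: 27.0
```

```bash
python3 - <<'E'
from h import *
go((.5345,-.009,.0555),np.radians(102.8))
E
```

```text
shift before turn [ 0.003 -0.023  1.751] turn [ 0.    -0.001  0.001] | shift after turn [ 0.005 -0.022  1.751]
 now t 39.0 grasp pt [ 0.534 -0.008  0.143] toolY 102.84859181479648 q [-0.037  0.446  1.901  0.     0.796 -1.832] w 0.05312718841001406 F 26.9985294342041 [-0.328 -0.324  0.1  ]
```

Emit:
drive_tool:
  series:
    - [0,-0.02,0.3,0,0,0,45]
    - [0,0,0.35,0,0,0,45]
    - [0,0,0.3,0,0,0,45]
    - [0,0,0.25,0,0,0,45]
    - [0,0,0.2,0,0,0,45]
    - [0,0,0.15,0,0,0,45]
    - [0,0,0.12,0,0,0,45]
    - [0,0,0.06,0,0,0,45]
    - [0,0,0.02,0,0,0,45]
    - [0,0,0,0,0,0,45]

```text
time: 40.0
eef_pos: [0.5353, -0.0097, 0.2111]
eef_rot: [-0.351, 3.122, -0.0]
wrist_force: [0.5, 0.1, -0.2]
grip_width: 0.0531
grasp_force: 27.0
```

Emit:
drive_tool:
  series:
    - [0,0,0,0,0,0,56]
    - [0,0,0,0,0,0,62]
    - [0,0,0,0,0,0,68]
    - [0,0,0,0,0,0,68]
    - [0,0,-0.3,0,0,0,70]
    - [0,0,-0.5,0,0,0,85]
    - [0,0,-0.7,0,0,0,85]
    - [0,0,-0.7,0,0,0,85]
    - [0,0,-0.5,0,0,0,85]
    - [0,0,0,0,0,0,85]

```text
time: 41.0
eef_pos: [0.5364, -0.0096, 0.3507]
eef_rot: [-0.351, 3.114, -0.002]
wrist_force: [0.8, 0.6, -0.2]
grip_width: 0.0852
grasp_force: 0.0
```

```bash
python3 - <<'E'
from h import *
import pickle
im,p=snap("wrist","w13"); pickle.dump(p,open("w13.p","wb"))
for k in blobs(im,"blue",300,100,40): print(rect(p,k,.050))
go((.486,-.171,.14),np.radians(71))
E
```

```text
(array([ 0.53469159, -0.0091311 ]), np.float64(0.2243534786598722), [54.36725616455078, 90.09257507324219])
shift before turn [ 1.691 -2.925  1.068] turn [0.    0.005 0.531] | shift after turn [-0.112 -3.376  1.073]
 now t 41.05 grasp pt [ 0.536 -0.01   0.194] toolY 102.84642628113431 q [-0.04   0.368  1.872 -0.     0.897 -1.835] w 0.08516954787896121 F 0.0 [-0.134 -0.313  0.51 ]
```

View pics/w13.png

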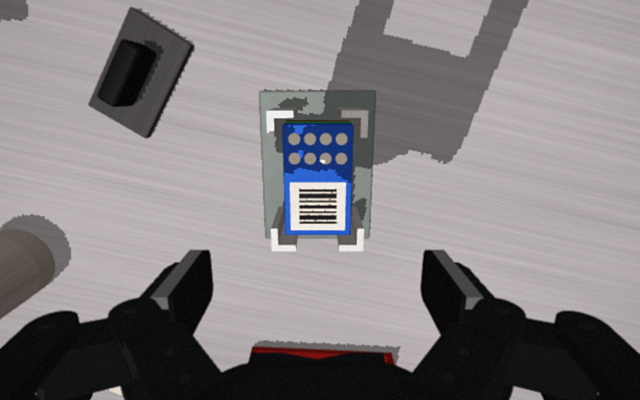

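Wrist view 13 shows blue centred between the guides (318,178). The weight is at (140,72). I check the decoy's distance, then approach.

```bash
python3 - <<'E'
from h import *
import pickle
p=pickle.load(open("w3.p","rb"));print(onz(p,[(135,95),(205,33),(160,130),(228,60),(255,90)],.14).round(3))
p=pickle.load(open("w13.p","rb"));X=onz(p,[(133,8),(194,43),(150,137),(90,102)],.008);print(X.round(4),X.mean(0))
E
```

```text
[[ 0.32  -0.248  0.14 ]
 [ 0.374 -0.203  0.14 ]
 [ 0.337 -0.273  0.14 ]
 [ 0.39  -0.22   0.14 ]
 [ 0.409 -0.24   0.14 ]]
[[ 0.4388 -0.1823  0.008 ]
 [ 0.4537 -0.1315  0.008 ]
 [ 0.5387 -0.1595  0.008 ]
 [ 0.5203 -0.2123  0.008 ]] [ 0.48787457 -0.17141186  0.008     ]
```

Emit:
drive_tool:
  series:
    - [0,0,-0.2,0,0,0.133,85]
    - [0,0,-0.1,0,0,0.133,85]
    - [0,0,0,0,0,0.133,85]
    - [0,0,0,0,0,0.133,85]
    - [-0.01,-0.4,0,0,0,0,85]
    - [-0.02,-0.6,0,0,0,0,85]
    - [-0.02,-0.7,0,0,0,0,85]
    - [-0.02,-0.7,0.2,0,0,0,85]
    - [-0.02,-0.6,0.4,0,0,0,85]
    - [-0.02,-0.38,0.5,0,0,0,85]

```text
time: 42.05
eef_pos: [0.4843, -0.1727, 0.3053]
eef_rot: [0.522, 3.098, -0.0]
wrist_force: [0.4, 1.1, 0.2]
grip_width: 0.0851
grasp_force: 0.0
```

Emit:
drive_tool:
  series:
    - [0,0,0,0,0,0,85]
    - [0,0,0,0,0,0,85]
    - [0,0,0,0,0,0,85]

```text
time: 42.35
eef_pos: [0.4856, -0.1705, 0.3064]
eef_rot: [0.52, 3.098, 0.0]
wrist_force: [1.0, -0.1, 0.8]
grip_width: 0.085
grasp_force: 0.0
```

```bash
python3 - <<'E'
from h import *
import pickle
im,p=snap("wrist","w14"); pickle.dump(p,open("w14.p","wb"))
go((.487,-.171,.033),np.radians(71))
E
```

```text
shift before turn [-0.025 -0.003  2.374] turn [ 0.     0.001 -0.   ] | shift after turn [-0.028 -0.003  2.374]
 now t 42.4 grasp pt [ 0.486 -0.17   0.152] toolY 70.97991573295275 q [-0.361  0.407  1.94   0.     0.793 -1.6  ] w 0.08473331288680884 F 0.0 [0.721 0.448 1.286]
```

View pics/w14.png

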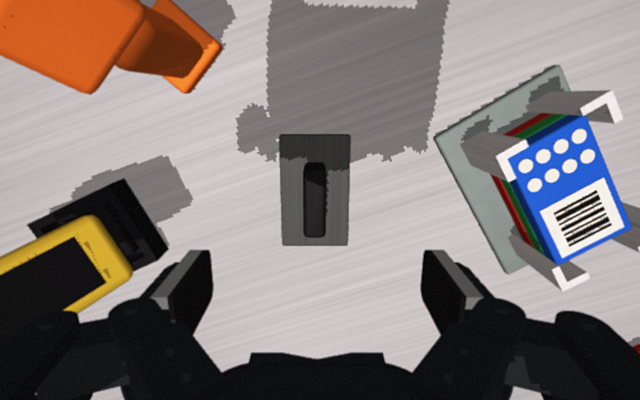

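Wrist view 14 shows the weight's plate corners at (280,135), (350,135), (349,245) and (282,245), square to the gripper. The stack shows blue on green on red.

```bash
python3 - <<'E'
from h import *
import pickle
p=pickle.load(open("w14.p","rb"))
X=onz(p,[(280,135),(350,135),(349,245),(282,245)],.010)[:,:2];c=X.mean(0);d=(X[2]+X[3]-X[0]-X[1])/2
print(c,np.degrees(np.arctan2(d[1],d[0])),np.linalg.norm(d),np.linalg.norm(X[1]-X[0]),np.linalg.norm(X[2]-X[3]))
print(tri([(p,(305,238)),(pickle.load(open("w13.p","rb")),(100,104))]))
go((*c,.033),np.arctan2(d[1],d[0])+np.pi/2)
E
```

```text
[ 0.48936025 -0.17223275] -18.8499968655218 0.08932066894732638 0.052561002932313056 0.05487158865085425
(array([ 0.51538954, -0.18942997,  0.03216136]), np.float64(0.0008874482930823618))
shift before turn [-0.077 -0.011  2.374] turn [ 0.     0.001 -0.003] | shift after turn [-0.08  -0.011  2.374]
 now t 42.4 grasp pt [ 0.486 -0.17   0.152] toolY 70.97991573295275 q [-0.361  0.407  1.94   0.     0.793 -1.6  ] w 0.08473331288680884 F 0.0 [0.721 0.448 1.286]
```

Emit:
drive_tool:
  series:
    - [-0.08,-0.01,0.4,0,0,0,85]
    - [0,0,0.5,0,0,0,85]
    - [0,0,0.5,0,0,0,85]
    - [0,0,0.45,0,0,0,80]
    - [0,0,0.35,0,0,0,70]
    - [0,0,0.17,0,0,0,60]
    - [0,0,0,0,0,0,45]
    - [0,0,0,0,0,0,30]
    - [0,0,0,0,0,0,20]
    - [0,0,0,0,0,0,5]
  grip_force: 50

```text
time: 43.4
eef_pos: [0.4893, -0.173, 0.1886]
eef_rot: [0.52, 3.096, -0.001]
wrist_force: [0.4, 0.8, 4.9]
grip_width: 0.0151
grasp_force: 50.0
```

Emit:
drive_tool:
  series:
    - [0,0,0,0,0,0,5]
    - [0,0,0,0,0,0,5]
    - [0,0,0,0,0,0,5]
    - [0,0,0,0,0,0,5]
    - [0,0,0,0,0,0,5]

```text
time: 43.9
eef_pos: [0.4893, -0.173, 0.1887]
eef_rot: [0.52, 3.096, -0.0]
wrist_force: [-0.6, 2.1, 6.8]
grip_width: 0.0153
grasp_force: 50.2
```

```bash
python3 - <<'E'
from h import *
go((.4894,-.1722,.033),np.radians(71.15))
E
```

```text
shift before turn [0.004 0.016 0.013] turn [ 0.     0.002 -0.004] | shift after turn [0.004 0.016 0.013]
 now t 43.9 grasp pt [ 0.49  -0.173  0.034] toolY 70.91636827316793 q [-0.363  0.624  1.963  0.     0.552 -1.601] w 0.015305932229965156 F 50.24101138114929 [-0.579  2.05   6.793]
```

Emit:
drive_tool:
  series:
    - [0,0,-0.2,0,0,0,5]
    - [0,0,-0.4,0,0,0,5]
    - [0,0,-0.5,0,0,0,5]
    - [0,0,-0.5,0,0,0,5]
    - [0,0,-0.5,0,0,0,5]
    - [0,0,-0.4,0,0,-0.1,5]
    - [0,0,0,0,0,-0.13,5]
    - [0,0,0,0,0,-0.13,5]
    - [0,0,0,0,0,-0.12,5]
    - [0,0,0,0,0,-0.052,5]

```text
time: 44.9
eef_pos: [0.4883, -0.1728, 0.313]
eef_rot: [0.358, -3.121, -0.0]
wrist_force: [-1.3, -0.8, -3.0]
grip_width: 0.0151
grasp_force: 49.0
```

Emit:
drive_tool:
  series:
    - [0,0,0,0,0,0,5]
    - [0,0,0,0,0,0,5]

```text
time: 45.1
eef_pos: [0.4886, -0.1728, 0.3128]
eef_rot: [0.349, -3.122, 0.0]
wrist_force: [0.0, 0.4, -2.9]
grip_width: 0.0153
grasp_force: 49.0
```

```bash
python3 - <<'E'
from h import *
go((.5345,-.009,.0845),np.radians(102.8))
E
```

```text
shift before turn [-1.619  2.993  1.466] turn [-0.    -0.    -0.001] | shift after turn [-1.622  2.992  1.466]
 now t 45.1 grasp pt [ 0.489 -0.173  0.158] toolY 102.7428747749001 q [-0.363  0.402  1.929 -0.     0.811 -2.156] w 0.01530149849379129 F 48.967323303222656 [ 0.025  0.359 -2.865]
```

Emit:
drive_tool:
  series:
    - [-0.15,0.3,0,0,0,0,5]
    - [-0.3,0.5,0,0,0,0,5]
    - [-0.3,0.5,0,0,0,0,5]
    - [-0.3,0.5,0,0,0,0,5]
    - [-0.25,0.5,0,0,0,0,5]
    - [-0.2,0.4,0,0,0,0,5]
    - [-0.12,0.29,0,0,0,0,5]
    - [0,0,0,0,0,0,5]
    - [0,0,0,0,0,0,5]
    - [0,0,0,0,0,0,5]

```text
time: 46.1
eef_pos: [0.5343, -0.0098, 0.3124]
eef_rot: [0.35, -3.122, 0.0]
wrist_force: [0.3, 0.9, -3.2]
grip_width: 0.015
grasp_force: 49.2
```

```bash
python3 - <<'E'
from h import *
import pickle
im,p=snap("wrist","w15"); pickle.dump(p,open("w15.p","wb"))
go((.5345,-.009,.0845),np.radians(102.8))
E
```

```text
shift before turn [-0.008  0.017  1.459] turn [-0. -0. -0.] | shift after turn [-0.008  0.017  1.459]
 now t 46.15 grasp pt [ 0.534 -0.01   0.157] toolY 102.77445606677156 q [-0.041  0.422  1.894 -0.     0.825 -1.834] w 0.014880828217390816 F 49.217196106910706 [-0.166 -0.738 -1.812]
```

View pics/w15.png

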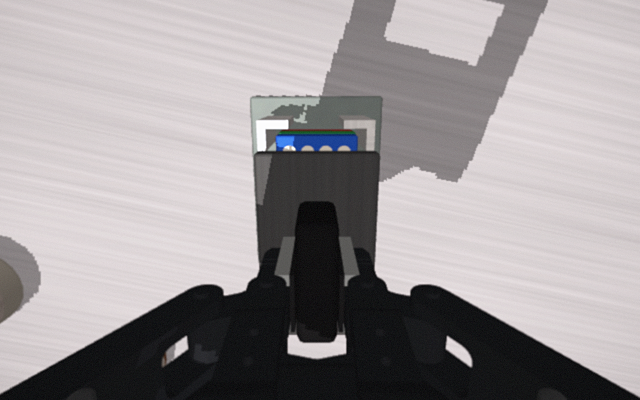

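The weight hangs square over the stack (near edge (255–379,152)). Lowering it.

Emit:
drive_tool:
  series:
    - [-0.01,0.02,0.25,0,0,0,5]
    - [0,0,0.3,0,0,0,5]
    - [0,0,0.25,0,0,0,5]
    - [0,0,0.2,0,0,0,5]
    - [0,0,0.15,0,0,0,5]
    - [0,0,0.13,0,0,0,5]
    - [0,0,0.1,0,0,0,5]
    - [0,0,0.06,0,0,0,5]
    - [0,0,0.02,0,0,0,5]
    - [0,0,0,0,0,0,5]

```text
time: 47.15
eef_pos: [0.5349, -0.008, 0.2396]
eef_rot: [-0.351, 3.122, -0.0]
wrist_force: [0.3, -0.5, -4.1]
grip_width: 0.0153
grasp_force: 49.2
```

```bash
python3 - <<'E'
from h import *
go((.5345,-.009,.0837),np.radians(102.8))
E
```

```text
shift before turn [ 0.012 -0.017  0.018] turn [-0.     0.     0.001] | shift after turn [ 0.012 -0.017  0.018]
 now t 47.15 grasp pt [ 0.535 -0.008  0.085] toolY 102.84654109335153 q [-0.037  0.545  1.921 -0.     0.676 -1.832] w 0.015282881057430787 F 49.22343850135803 [ 0.28  -0.535 -4.083]
```

Emit:
drive_tool:
  series:
    - [0,-0.01,0.02,0,0,0,5]
    - [0,0,0.01,0,0,0,5]
    - [0,0,0,0,0,0,5]
    - [0,0,0,0,0,0,20]
    - [0,0,0,0,0,0,30]
    - [0,0,0,0,0,0,40]
    - [0,0,0,0,0,0,40]
    - [0,0,0,0,0,0,40]
    - [0,0,-0.3,0,0,0,40]
    - [0,0,-0.5,0,0,0,40]

```text
time: 48.15
eef_pos: [0.5342, -0.0085, 0.277]
eef_rot: [0.351, -3.118, -0.001]
wrist_force: [1.0, -0.0, 0.2]
grip_width: 0.0401
grasp_force: 0.0
```

Emit:
drive_tool:
  series:
    - [0.1,0,-0.7,0,0,0,60]
    - [0.2,0,-0.7,0,0,0,85]
    - [0.3,0,-0.7,0,0,0,85]
    - [0.3,0,-0.5,0,0,0,85]
    - [0,0,0,0,0,0,85]
    - [0,0,0,0,0,0,85]

```text
time: 48.75
eef_pos: [0.491, -0.0185, 0.4083]
eef_rot: [-0.351, 3.12, -0.0]
wrist_force: [-1.0, 0.1, -0.4]
grip_width: 0.085
grasp_force: 0.0
```

```bash
python3 - <<'E'
from h import *
import pickle
im,p=snap("wrist","w16"); ims,ps=snap("scene","s16")
pickle.dump(p,open("w16.p","wb"))
cv2.imwrite("pics/v16.png",np.hstack([cv2.resize(im,(480,300)),cv2.resize(ims[180:330,130:290],(320,300))]))
E
```

```text
(no output)
```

View pics/v16.png

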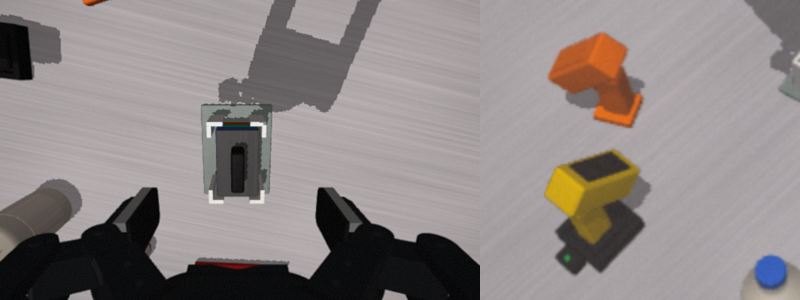

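The weight lies squarely on the stack between the guides (picture (238,160)), the scanner stands in its dock, and the robot touches nothing.

```bash
python3 -c "
from plant import r
print(r.finish_job())"
```

```text
the job is handed in; nothing more can be done
None
```

The job is handed in: I aimed the scanner at the red, green and blue labels in that order (no yellow cassette was present) for over a second each and put it back in its dock. I then stacked red, green and blue squarely with the weight on top; no reading was confirmed, because the beam does not show in the pictures and the hand-in returned no verdict.

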